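# Pack the dominoes away and clip the games box shut

### The job

Pack up the games box on the living-room table: take the wooden domino case and lay it flat inside the box, then take the lid off the pile of books and put it on so that it sits fully down on the rim all round. Snap both end clips over the lid's edge until they are fully home. Do not let the case or the lid drop, and leave the other things on the table where they are.

Things in the scene. Friction and masses are not known exactly. Their poses are not given: they have to be found in the camera images.
- box: open white plastic games box, fixed to the table: 170 mm along its x, 190 along its y, 64 high, walls and floor 4 thick. Origin at the centre of its underside, z up. Two card packs (62 x 90 mm, stacked 36 high, about x = 48, y = 40 mm) and a dice cup (58 across, 50 high, about x = 48, y = -48 mm) stand on its +x half. A clip is hinged on each short end.
- box_lane (a point): middle of the free part of the box's inner floor, where the domino case goes: 97 mm wide in the box's x (x = -81 to 16 mm in the box frame), 182 mm long in y; 4 mm above the box's underside, 32 mm from its centre towards -x. Axes are the box's.
- box_mouth (a point): centre of the box's mouth, level with the top of its rim (64 mm above the table). The mouth is 162 mm (x) by 182 mm (y) inside. Axes are the box's.
- case_mid (a point): centre of the domino case, a plain wooden slide-lid case 44 mm wide (its x), 140 long (its y), 40 high, about 0.22 kg (varies), flat on the table at the start, z up. It fits in the box along the box's y; its centre is then 20 mm above the inner floor (24 mm above the box's underside).
- lid_grip (a point): centre of the handle bar on top of the loose grey lid; axes are the lid's: x across, y along its length and the bar, z out of its top. Bar 16 mm wide (x), 104 long (y), 12 high, its centre 31 mm above lid_seat and 27 mm above the plate's top; open below between two feet at y = +-47 mm. 95 mm above the table when the lid is on.
- lid_seat (a point): centre of the underside of the lid's plate (same axes). Lid 178 x 201 mm (x, y), plate 4 thick, about 0.16 kg (varies). A rim under it, 159 x 179 mm and 9 deep, drops into the mouth with 1.5 mm play each side (either way round); seated, this point is at box_mouth. Each short end has a bead, 4.5 mm proud, for the clip. At the start its +x side is raised 30 degrees on the books.
- books: fixed pile of three books, 125 (x) x 215 (y) x 66 mm high, against which the lid leans: the lid's lower long edge is on the table, the rim under it on the pile's near top edge. Origin on the table under the middle of the lid; the pile's near face is 50 mm from it along its +x.
- clip_a (a joint): angle of the clip on the box's +y end: 0 = fully shut (arm upright, at its stop); grows as it leans outwards, 0.5 to 0.95 rad at the start, at most 1.15; it stays where it is left. Hinge line along the box's x at y = 104, z = 29 mm. From about 0.3 to 0.1 rad its springy hook rides over the seated lid's bead (push of 5 to 12 N on the thumb bar), snaps behind it, and the arm meets its stop.
- clip_b (a joint): the same for the clip on the box's -y end: 0 = fully shut, grows as it leans outwards; hinge line along the box's x at y = -104, z = 29 mm in the box frame.
- clip_a_tab (a point): middle of the thumb bar of clip_a: a round bar 8 mm thick, 64 long along the box's x, outside the clip's arm (60 wide) near its top, 46 mm from the hinge line; the outermost part of the clip. Pushed inwards (towards the box) it shuts the clip. When shut it stands at y = 111, z = 75 mm in the box frame.
- clip_b_tab (a point): the same for clip_b, pushed inwards towards the box. A clip that leans far out rises as it swings in: a push that does not rise with it along the arc can bind by friction. When shut it stands at y = -111, z = 75 mm in the box frame.
- remote_mid (a point): bystander, to be left where it is: black TV remote control, 170 x 46 x 18 mm, lying flat; its centre
- glasses_case_mid (a point): bystander, to be left where it is: dark hard glasses case, 60 x 160 x 38 mm, lying flat; its centre
- mug_mid (a point): bystander, to be left where it is: white mug, 80 mm across, 92 mm high, handle on one side; its centre
- candle_mid (a point): bystander, to be left where it is: candle in an amber glass, 76 mm across, 85 mm high; its centre
- diary_mid (a point): bystander, to be left where it is: blue hardback book, 110 x 160 x 22 mm, lying flat; its centre
- phone_mid (a point): bystander, to be left where it is: black phone, 76 x 152 x 9 mm, lying flat; its centre

How it is judged (in metres and radians):
On the way, in this order (a step that is already met when the one before it is completed fails the run):
1. the domino case lies flat on the floor of the box, let go (z of case_mid in the frame of box between 0.012 and 0.034 m and x of case_mid in the frame of box between -0.081 and 0.081 m and y of case_mid in the frame of box between -0.091 and 0.091 m and angle between case_mid's own z axis and vertical below 0.2 rad and contact force between case and the fingers below 0.1 N), for 0.2 s.
2. the lid sits level and fully down on the rim, with the case inside (z of case_mid in the frame of box between 0.012 and 0.034 m and x of case_mid in the frame of box between -0.081 and 0.081 m and y of case_mid in the frame of box between -0.091 and 0.091 m and angle between case_mid's own z axis and vertical below 0.2 rad and z of lid_seat in the frame of box between 0.061 and 0.0665 m and x of lid_seat in the frame of box between -0.006 and 0.006 m and y of lid_seat in the frame of box between -0.006 and 0.006 m and angle between lid_seat's own z axis and vertical below 0.03 rad), for 0.2 s.
At the end, for the whole second after the job is handed in: The domino case lies flat (within 0.2 rad) on the floor of the box; the lid sits level (within 0.03 rad) and fully down on the rim, its seating plane 61 to 66.5 mm above the box's underside and within 6 mm of the centre; both clips are snapped shut (below 0.1 rad); case and lid are at rest (all of step 2 and value of joint each of clip_a, clip_b below 0.1 rad and linear speed of each of lid, case below 0.02 m/s); the robot touches nothing.
It fails at once if the remote, glasses case, mug, candle, blue book or phone is moved more than 20 mm (distance of any of remote_mid, glasses_case_mid, mug_mid, candle_mid, diary_mid, phone_mid from where it was at the start of the episode above 0.02 m).
It fails at once if the domino case falls freely (more than about 20 mm) (linear speed of case above 0.65 m/s and contact force between case and anything else below 0.05 N).
It fails at once if the lid falls freely (more than about 20 mm) (linear speed of lid above 0.65 m/s and contact force between lid and anything else below 0.05 N).
It also fails if it takes over 69 s, if anything falls off the work surface, if the arm or the gripper's body presses on something with over 40 N, if the wrist force passes 120 N, or if a joint passes its speed limit or range.

### The arm

A 6-joint arm with a two-finger parallel gripper is mounted at the origin on the work surface. World frame = base frame: x ahead of the robot, y to its left, z up, the work surface at z = 0. Lengths are in m, angles in degrees, forces in N, time in s.
With the tool pointing down it reaches from about 0.225 to 0.875 m from the base axis. Payload 3.4 kg.
Tool frame: the origin (TCP) lies at the very end of the fingers, on their centre line; the grasp point (between the pads) lies 19 mm behind it; z points along the fingers, y is the direction in which the jaws open and shut (so a half turn about z gives the same grasp; the last joint's range is limited). The gripper opens to 85 mm and grips with 20 to 120 N. Pads are 22 mm wide; open, the fingers measure 114 mm over their backs; the gripper's body (76 mm by 85 mm) begins 54 mm behind the grasp point. The pads swing forward as they close: fully open they stand 13 mm farther back than shut.
Start: joints at [-71.219, 15.808, 86.224, -0, 77.962, -6.933], TCP at [0.249, -0.518, 0.194] pointing down, gripper open.
Joint ranges: [-165.64, 165.64], [-43.16, 119.46], [12.63, 154.43], [-67.54, 247.53], [6.08, 155.33], [-154.97, 154.97]. Speed limits (degrees/s): [147.25, 147.25, 180, 180, 180, 180].

### API

Orientations are given as [roll, pitch, yaw] about the fixed x, y, z axes, in that order (R = Rz(yaw) Ry(pitch) Rx(roll)).
In Python, from station import * gives the robot as it stands. The module is installed in compiled form; this text tells all that it offers.
- The arm moves only by the tool servo_tool, never from a script. Its argument "moves" is a list of rows, each an object with "delta_rot": the turn, a rotation vector about the tool's x, y, z in rad, a list of three; "delta_pos": the shift along the tool's x, y, z in m, a list of three; "claw": the opening, from -1 (shut) to 1 (fully open), so that 0 is half open. A call has 1 to 10 rows; each row shifts and turns the commanded pose from where the row before left it, along the tool's axes as they then stand; what a row does not reach is not made up. A row lasts 1/8 s, in which the tool goes at most 62.5 mm and 10.7 degrees, less where a joint would pass 70% of its speed; a pose out of reach is approached as far as the arm can. A call is refused whole if a number of a shift passes 0.0625 or a number of a turn 0.188, either way. A call with a gripper value outside its range is refused whole. The fingers move at their own pace and stop on an object; "grip_force" is the grip in N (left out, the last holds). Time passes only in rows, so rows that do not move let the fingers close. It gives the time, the measured TCP pose, the force and the opening at its end, in the units of the state.
- state(): the state, without advancing time (a new reading comes with each control period).
- camera(name): name is "side" or "top" or "wrist"; returns a dict with "image" (400x640x3 uint8, red, green, blue), "fx", "fy", "cx", "cy" (pixels), "k1" (the pictures are not rectified: a ray, as slopes to the right and down, at radius r is drawn at 1 + k1 r^2 times it, then the intrinsics apply), "R" (3x3) and "t" (3): a world point X has camera coordinates R X + t. Camera axes: x right, y down, z forward; pixel columns grow to the right and rows downward; lengths in m; the calibration is good to about 2 mm. A picture is of the moment at which its call begins. There is no depth.
- hand_in(): hands the job in, once; it reports no verdict.
The state is a dict: "time": time; "joint_pos": joint angles; "joint_velocities": joint speeds; "joint_torque": joint torques, N m; "position": TCP position; "eef_rot": TCP orientation; "wrist_force": force on the tool from outside, world axes, zero at the start; "torque": the same for the moment, N m; "width": opening from 0.0 (shut) to 1.0 (fully open).
Only numpy, scipy, OpenCV 4.12 (cv2) and the standard library are available. Lean on these libraries where they do the work, as an engineer would, in place of code of your own. Each camera call takes 0.05 s, during which the arm holds its last target. There are 200 camera calls.

## Working session

There is one attempt and no reset: what is moved stays moved. The work goes in short steps, Python scripts to look and compute and a tool call to move; the robot and the scene stay as the last step left them, time stands still between calls to the robot, and variables do not carry over. Pictures are saved under pics/ and viewed, about 8 in all and at most 12, crops included, and the job is handed in when it is done.

Besides the shell and the picture viewer there is one more tool, called after ">>>" as a command line: name --argument value ..., lists and objects as JSON in quotes. servo_tool: Moves the arm, as the interface text tells. Its arguments: {"type":"object","properties":{"moves":{"type":"array"},"grip_force":{"type":"number"}},"required":["moves"]}

```bash
mkdir -p pics; cat > h.py <<'E'
from station import *
import numpy as np, cv2, json
def snap(n,f):
    c=camera(n); cv2.imwrite('pics/'+f,c['image'][:,:,::-1]); 
    np.savez('pics/'+f[:-4]+'.npz',**{k:c[k] for k in c}); return c
def load(f): return dict(np.load('pics/'+f+'.npz'))
def cam(c):
    K=np.array([[c['fx'],0,c['cx']],[0,c['fy'],c['cy']],[0,0,1.]]); return K,np.array([c['k1'],0,0,0,0.])
def proj(c,X):
    K,d=cam(c); r,_=cv2.Rodrigues(np.array(c['R'])); return cv2.projectPoints(np.array(X,float).reshape(-1,3),r,np.array(c['t'],float),K,d)[0].reshape(-1,2)
def ray(c,uv):
    K,d=cam(c); p=cv2.undistortPoints(np.array(uv,float).reshape(-1,1,2),K,d).reshape(-1,2)
    R=np.array(c['R']); o=-R.T@np.array(c['t']); return o,np.c_[p,np.ones(len(p))]@R
def atz(c,uv,z):
    o,d=ray(c,uv); z=np.broadcast_to(z,len(d)); return o+d*((z-o[2])/d[:,2])[:,None]
E
python3 - <<'E'
from h import *
for n in('top','side'):
    c=snap(n,n+'0.png'); print(n,c['fx'],c['cx'],c['cy'],c['k1'],-np.array(c['R']).T@c['t'],np.round(c['R'],3).tolist())
print(state())
E
```

```text
top 463.0315869423378 318.423692814567 201.85363749281828 -0.12569293195794823 [ 0.38313096 -0.00191605  1.47433687] [[0.024, -1.0, -0.001], [-0.991, -0.024, -0.132], [0.132, 0.005, -0.991]]
side 512.3518848946268 327.5335409477094 199.3802699492724 -0.1504980923817109 [ 0.07352131 -1.21223987  1.16605622] [[0.93, -0.367, 0.012], [-0.224, -0.593, -0.774], [0.291, 0.717, -0.634]]
{'time': 0.1, 'joint_pos': array([-7.12169610e+01,  1.58449404e+01,  8.62879827e+01,  8.38695269e-04,
        7.79626383e+01, -6.93085368e+00]), 'joint_velocities': array([ 0.03232399, -0.00364371, -0.12803316,  0.02680533, -0.05198133,
        0.01462299]), 'joint_torque': array([ 1.00248206e-03, -4.17699516e+01, -2.46405888e+01, -2.51801948e-04,
        5.82948749e-03,  1.60524769e-05]), 'position': array([ 0.24932428, -0.51754098,  0.19271678]), 'eef_rot': array([-1.79905236e+02, -1.23454972e-02,  2.57137069e+01]), 'wrist_force': array([0.51895667, 0.44855875, 0.02081522]), 'torque': array([ 0.02245803,  0.0688811 , -0.01735426]), 'width': 1.0032077769424042}
```

View pics/top0.png

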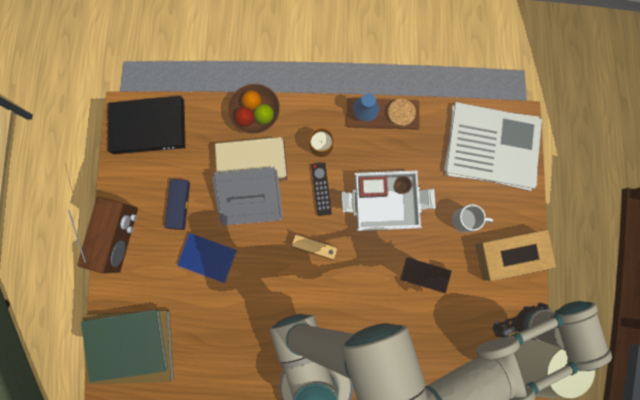

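View pics/side0.png

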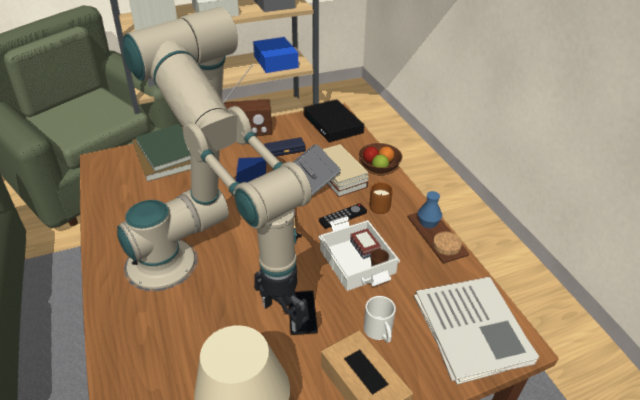

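The top picture shows the box at about (388,200), the lid on the books at (247,195), the domino case at (314,246) and the remote at (320,190). I'll enlarge that area.

```bash
python3 - <<'E'
from h import *
i=cv2.imread('pics/top0.png')
a=cv2.resize(i[160:240,330:450],None,fx=6.6,fy=6.6,interpolation=cv2.INTER_CUBIC)[:,:395*2]
a=cv2.resize(i[160:238,334:440],None,fx=5,fy=5,interpolation=cv2.INTER_CUBIC)   # 530x390
b=cv2.resize(i[228:264,286:342],None,fx=4.8,fy=5,interpolation=cv2.INTER_CUBIC) # 
l=cv2.resize(i[160:228,206:288],None,fx=4,fy=4,interpolation=cv2.INTER_CUBIC) #328x272
o=np.zeros((600,800,3),np.uint8)
o[:390,:530]=a; o[:180,531:531+269]=b[:,:269]; o[328:600,472:800]=0
o[328:600,472:800]=l
cv2.imwrite('pics/crop1.png',o)
E
```

```text
(no output)
```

View pics/crop1.png

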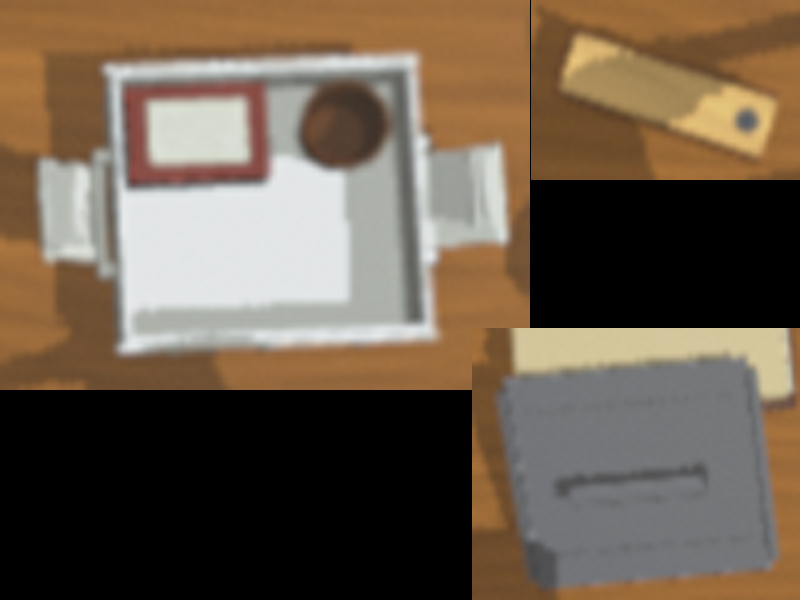

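In the crop, the rim corners are near (103,64), (417,54), (438,338) and (119,352). The clip bars' outer edges are at x≈40 and x≈507. The case and lid outlines are clear, so I'll fit poses to them.

```bash
cat > fit.py <<'E'
from h import *
from scipy.optimize import least_squares
from scipy.spatial.transform import Rotation as Ro
def pts(p,M):
    c,s=np.cos(p[2]),np.sin(p[2]); M=np.array(M,float); return np.c_[p[0]+c*M[:,0]-s*M[:,1],p[1]+s*M[:,0]+c*M[:,1],M[:,2]]
def fit(c,M,uv,p0):
    r=least_squares(lambda p:(proj(c,pts(p,M))-uv).ravel(),p0); return r.x,np.round(r.fun.reshape(-1,2),1)
def tilt(M): # lid frame -> books frame
    return Ro.from_euler('y',-30,degrees=True).apply(M)+[0,0,.0455]
E
python3 - <<'E'
from fit import *
c=load('top0'); A=np.array
bx=A([[103,64],[417,54],[438,338],[119,352.]])/5+[333.6,159.6]
M=[[.085,.095,.064],[.085,-.095,.064],[-.085,-.095,.064],[-.085,.095,.064]]
pb,r=fit(c,M,bx,[.4,-.2,0]); print('box',pb,np.degrees(pb[2]),r.tolist())
cs=(A([[575,33],[777,97],[762,158],[560,90.]])-[531,0])/[4.8,5]+[285.6,227.6]
M=[[.022,.07,.04],[.022,-.07,.04],[-.022,-.07,.04],[-.022,.07,.04]]
pc,r=fit(c,M,cs,[.25,0,-.3]); print('case',pc,np.degrees(pc[2]),r.tolist())
T=lambda uv:(A(uv,float)-[472,328])/4+[205.6,159.6]
li=T([[500,380],[751,358],[776,568],[540,588]])
M=tilt(A([[.089,.1005,.004],[.089,-.1005,.004],[-.089,-.1005,.004],[-.089,.1005,.004]]))
pl,r=fit(c,M,li,[.4,.2,0]); print('lid',pl,np.degrees(pl[2]),r.tolist())
h=pts(pl,tilt(A([[0,0,.031]])))[0]; print('lid_grip',h)
# handle top edge corners in crop
hp=pts(pl,tilt(A([[x,y,.037] for x in(.008,-.008) for y in(.052,-.052)]))); print('handle crop px',((proj(c,hp)-[205.6,159.6])*4+[472,328]).round(0).tolist())
# clips: outer bar at crop
for n,s,uv in(('a',1,[[39,160],[46,262]]),('b',-1,[[500,145],[508,241]])):
    uv=A(uv)/5+[333.6,159.6]
    th=np.linspace(.3,1.1,81); e=[]
    for t in th:
        P=A([[x,s*(.104+.0465*np.sin(t+.151)+.004),.029+.0465*np.cos(t+.151)] for x in(.032,-.032)]); e.append(np.abs((proj(c,pts(pb,P))-uv)[:,0]).mean())
    t=th[np.argmin(e)]; print('clip',n,t,min(e),pts(pb,[[0,s*(.104+.0465*np.sin(t+.151)),.029+.0465*np.cos(t+.151)]]))
print('lane',pts(pb,[[-.032,0,.004]]))
# overlay on both
for n in('top','side'):
    c=load(n+'0'); i=cv2.imread(f'pics/{n}0.png'); S=4
    i=cv2.resize(i,None,fx=S,fy=S,interpolation=cv2.INTER_CUBIC)
    def quad(P,col):
        q=((proj(c,P)+.5)*S).astype(int); cv2.polylines(i,[q],True,col,1)
    for z in(0,.064): quad(pts(pb,[[.085,.095,z],[.085,-.095,z],[-.085,-.095,z],[-.085,.095,z]]),(0,0,255))
    for z in(0,.04): quad(pts(pc,[[.022,.07,z],[.022,-.07,z],[-.022,-.07,z],[-.022,.07,z]]),(0,255,0))
    for z in(0,.004): quad(pts(pl,tilt(A([[.089,.1005,z],[.089,-.1005,z],[-.089,-.1005,z],[-.089,.1005,z]]))),(255,0,255))
    quad(hp[[0,1,3,2]],(0,255,255))
    cv2.imwrite(f'pics/ov_{n}.png',i)
i=cv2.imread('pics/ov_side.png')[540:1180,1100:1640]; j=cv2.imread('pics/ov_top.png')[620:1060,820:1380]
o=np.zeros((600,800,3),np.uint8); k=cv2.resize(i,(400,474)); o[:474,:400]=k; k=cv2.resize(j,(400,314)); o[:314,400:]=k
cv2.imwrite('pics/ov.png',o)
E
```

```text
box [ 0.58194273 -0.20842261  0.06532059] 3.7425941750264946 [[1.2, 1.5], [-0.9, 1.2], [-1.3, -1.2], [0.9, -1.4]]
case [ 0.43428265  0.01428731 -0.27536477] -15.777238951493793 [[-0.0, -1.2], [1.1, -0.6], [0.1, 0.8], [-1.2, 1.0]]
lid [0.58574551 0.22498013 0.11464446] 6.568643898151436 [[-1.1, 0.0], [1.5, -0.5], [1.5, -0.0], [-1.9, 0.5]]
lid_grip [0.57034726 0.22320703 0.07234679]
handle crop px [[568.0, 488.0], [704.0, 476.0], [572.0, 508.0], [706.0, 495.0]]
clip a 0.61 0.20342226445930578 [[ 0.57306097 -0.07264426  0.06267282]]
clip b 0.99 0.04955896494416834 [[ 0.59149044 -0.35438152  0.04837588]]
lane [[ 0.55001097 -0.21051138  0.004     ]]
```

View pics/ov.png

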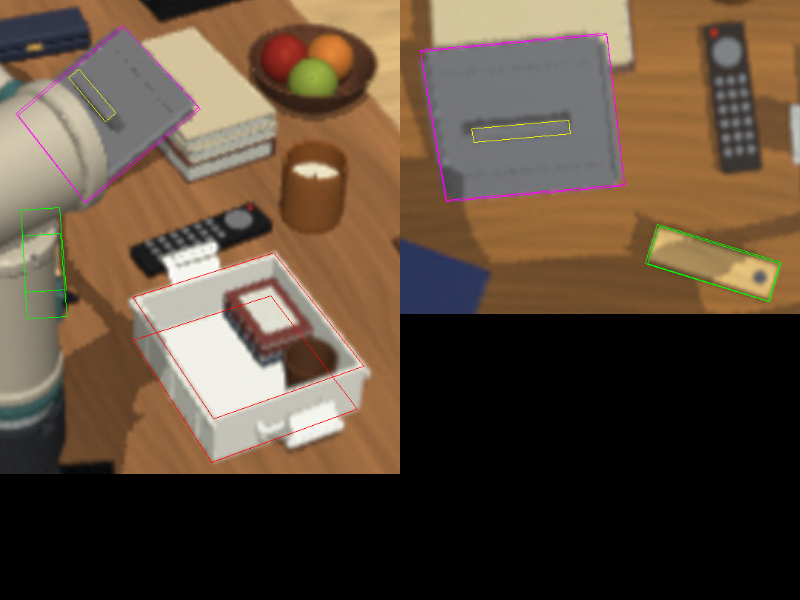

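The overlay fits the case and lid. The box is within a few mm, so I'll refine it with the wrist camera. First I need a move planner that only prints rows, starting with the approach over the case.

```bash
cat > plan.py <<'E'
import sys,json
from h import *
from scipy.spatial.transform import Rotation as Ro
def Rt(rpy): return Ro.from_euler('xyz',rpy,degrees=True)
def plan(target,rpy,n=None,step=.05,start=None,claw=1):
    s=state(); p0,r0=(s['position'],Rt(s['eef_rot'])) if start is None else (np.array(start[0]),Rt(start[1]))
    r1=Rt(rpy); rv=(r0.inv()*r1).as_rotvec(); d=np.array(target)-p0
    n=n or int(max(1,np.ceil(np.linalg.norm(d)/step),np.ceil(np.linalg.norm(rv)/.17)))
    print('n',n,'rot/row',np.round(rv/n,4).tolist())
    for k in range(n):
        r=r0*Ro.from_rotvec(rv*k/n)
        print(json.dumps({"delta_pos":np.round(r.inv().apply(d/n),4).tolist(),"delta_rot":np.round(rv/n,4).tolist(),"claw":claw}))
if __name__=='__main__':
    a=eval(sys.argv[1]); plan(*a[:2],**(a[2] if len(a)>2 else {}))
E
python3 plan.py "([.434,.014,.22],[180,0,74.2])"
```

```text
n 12 rot/row [-0.0001, -0.0001, -0.0705]
{"delta_pos": [0.0331, -0.0332, -0.0022], "delta_rot": [-0.0001, -0.0001, -0.0705], "claw": 1}
{"delta_pos": [0.0353, -0.0308, -0.0022], "delta_rot": [-0.0001, -0.0001, -0.0705], "claw": 1}
{"delta_pos": [0.0374, -0.0283, -0.0022], "delta_rot": [-0.0001, -0.0001, -0.0705], "claw": 1}
{"delta_pos": [0.0393, -0.0255, -0.0022], "delta_rot": [-0.0001, -0.0001, -0.0705], "claw": 1}
{"delta_pos": [0.041, -0.0227, -0.0022], "delta_rot": [-0.0001, -0.0001, -0.0705], "claw": 1}
{"delta_pos": [0.0425, -0.0198, -0.0022], "delta_rot": [-0.0001, -0.0001, -0.0705], "claw": 1}
{"delta_pos": [0.0438, -0.0167, -0.0022], "delta_rot": [-0.0001, -0.0001, -0.0705], "claw": 1}
{"delta_pos": [0.0449, -0.0136, -0.0023], "delta_rot": [-0.0001, -0.0001, -0.0705], "claw": 1}
{"delta_pos": [0.0457, -0.0104, -0.0023], "delta_rot": [-0.0001, -0.0001, -0.0705], "claw": 1}
{"delta_pos": [0.0463, -0.0071, -0.0023], "delta_rot": [-0.0001, -0.0001, -0.0705], "claw": 1}
{"delta_pos": [0.0467, -0.0039, -0.0023], "delta_rot": [-0.0001, -0.0001, -0.0705], "claw": 1}
{"delta_pos": [0.0469, -0.0006, -0.0023], "delta_rot": [-0.0001, -0.0001, -0.0705], "claw": 1}
```

>>> servo_tool --moves '[{"delta_pos": [0.033, -0.033, -0.002], "delta_rot": [0, 0, -0.07], "claw": 1}, {"delta_pos": [0.035, -0.031, -0.002], "delta_rot": [0, 0, -0.07], "claw": 1}, {"delta_pos": [0.037, -0.028, -0.002], "delta_rot": [0, 0, -0.07], "claw": 1}, {"delta_pos": [0.039, -0.026, -0.002], "delta_rot": [0, 0, -0.07], "claw": 1}, {"delta_pos": [0.041, -0.023, -0.002], "delta_rot": [0, 0, -0.07], "claw": 1}, {"delta_pos": [0.043, -0.02, -0.002], "delta_rot": [0, 0, -0.07], "claw": 1}]'

```text
time: 0.85
position: [0.3411, -0.2506, 0.2053]
eef_rot: [-180.0, -0.0, 49.9]
wrist_force: [0.8, -0.3, 0.5]
width: 1.002
```

```bash
python3 - <<'E'
from h import *
s=state();print(s['position'],s['eef_rot'])
c=snap('wrist','w1.png');R=np.array(c['R']);print(-R.T@c['t'],np.round(R,2).tolist(),c['fx'],c['k1'])
print(proj(c,[[.582,-.208,.064],[.434,.014,.04]]))
E
python3 plan.py "([.434,.014,.20],[180,0,74.2])"
```

```text
[ 0.34110475 -0.25062423  0.20529943] [-1.79982858e+02 -1.26509964e-02  4.98837989e+01]
[ 0.39526103 -0.18639726  0.38621896] [[0.76, -0.65, -0.0], [-0.61, -0.72, 0.32], [-0.21, -0.25, -0.95]] 310.2012982090336 0.006420259007300836
[[ 495.19604454  -30.40459081]
 [ 199.22278336 -122.17459814]]
n 6 rot/row [-0.0003, -0.0011, -0.07]
{"delta_pos": [0.0429, -0.0159, 0.0012], "delta_rot": [-0.0003, -0.0011, -0.07], "claw": 1}
{"delta_pos": [0.0439, -0.0128, 0.0012], "delta_rot": [-0.0003, -0.0011, -0.07], "claw": 1}
{"delta_pos": [0.0447, -0.0097, 0.0011], "delta_rot": [-0.0003, -0.0011, -0.07], "claw": 1}
{"delta_pos": [0.0453, -0.0066, 0.0011], "delta_rot": [-0.0003, -0.0011, -0.07], "claw": 1}
{"delta_pos": [0.0456, -0.0034, 0.001], "delta_rot": [-0.0003, -0.0011, -0.07], "claw": 1}
{"delta_pos": [0.0458, -0.0002, 0.001], "delta_rot": [-0.0003, -0.0011, -0.07], "claw": 1}
```

>>> servo_tool --moves '[{"delta_pos": [0.043, -0.016, 0.001], "delta_rot": [0, 0, -0.07], "claw": 1}, {"delta_pos": [0.044, -0.013, 0.001], "delta_rot": [0, 0, -0.07], "claw": 1}, {"delta_pos": [0.045, -0.01, 0.001], "delta_rot": [0, 0, -0.07], "claw": 1}, {"delta_pos": [0.045, -0.007, 0.001], "delta_rot": [0, 0, -0.07], "claw": 1}, {"delta_pos": [0.046, -0.003, 0.001], "delta_rot": [0, 0, -0.07], "claw": 1}, {"delta_pos": [0.046, 0, 0.001], "delta_rot": [0, 0, -0.07], "claw": 1}]'

```text
time: 1.65
position: [0.4348, 0.0081, 0.1993]
eef_rot: [-180.0, 0.0, 74.0]
wrist_force: [0.3, -0.4, -0.7]
width: 0.999
```

```bash
python3 - <<'E'
from h import *
s=state();print(s['position'],s['eef_rot'])
c=snap('wrist','w2.png')
E
```

```text
[0.43483277 0.00812842 0.19927086] [-1.79997753e+02  1.78417676e-02  7.39676680e+01]
```

View pics/w2.png

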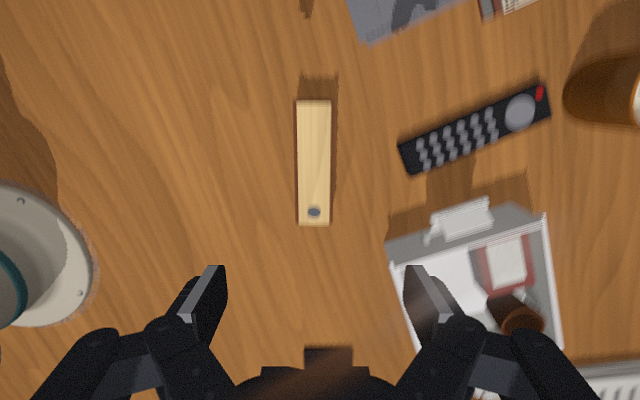

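The wrist view shows the case's top corners at (297,101), (331,101), (330,225) and (298,226). The box's +y rim edge runs from about (391,264) to (548,214).

```bash
python3 - <<'E'
from fit import *
c=load('w2'); A=np.array
cs=A([[297,101],[331,101],[330,225],[298,226.]])
M=[[-.022,.07,.04],[.022,.07,.04],[.022,-.07,.04],[-.022,-.07,.04]]
pc,r=fit(c,M,cs,[.434,.014,-.27]); print('case',pc,np.degrees(pc[2]),r.tolist())
print(proj(c,pts([.434,.014,-.275],M)).round().tolist())
pb=[.582,-.208,.0653]
for z in(0,.064):print(z,proj(c,pts(pb,[[-.085,.095,z],[.085,.095,z],[.085,-.095,z],[-.085,-.095,z]])).round().tolist())
g=cv2.cvtColor(cv2.imread('pics/w2.png'),cv2.COLOR_BGR2HSV)
m=((g[...,0]>14)&(g[...,0]<28)&(g[...,2]>175)&(g[...,1]<150)).astype(np.uint8); m[:90]=0;m[240:]=0;m[:,:280]=0;m[:,350:]=0
print(cv2.minAreaRect(cv2.findNonZero(m)), m.sum())
E
```

```text
case [ 0.43662017  0.01756923 -0.2810851 ] -16.104989858195125 [[-4.2, 0.3], [4.1, 0.2], [2.6, 0.3], [-2.4, -0.7]]
[[291.0, 106.0], [333.0, 105.0], [332.0, 228.0], [295.0, 229.0]]
0 [[380.0, 245.0], [507.0, 205.0], [527.0, 319.0], [414.0, 350.0]]
0.064 [[392.0, 270.0], [541.0, 224.0], [559.0, 353.0], [429.0, 386.0]]
((313.5, 164.5), (123.0, 33.0), 90.0) 3843
```

```bash
python3 plan.py "([.436,.017,.006],[180,0,73.9])"
```

```text
n 4 rot/row [-0.0, -0.0016, 0.0013]
{"delta_pos": [0.0005, -0.0004, 0.0483], "delta_rot": [-0.0, -0.0016, 0.0013], "claw": 1}
{"delta_pos": [0.0006, -0.0004, 0.0483], "delta_rot": [-0.0, -0.0016, 0.0013], "claw": 1}
{"delta_pos": [0.0007, -0.0004, 0.0483], "delta_rot": [-0.0, -0.0016, 0.0013], "claw": 1}
{"delta_pos": [0.0007, -0.0004, 0.0483], "delta_rot": [-0.0, -0.0016, 0.0013], "claw": 1}
```

>>> servo_tool --moves '[{"delta_pos": [0.0005, -0.0005, 0.05], "delta_rot": [0, 0, 0], "claw": 1}, {"delta_pos": [0.0005, -0.0005, 0.05], "delta_rot": [0, 0, 0], "claw": 1}, {"delta_pos": [0.0005, 0, 0.05], "delta_rot": [0, 0, 0], "claw": 1}, {"delta_pos": [0.001, 0, 0.03], "delta_rot": [0, 0, 0], "claw": 1}, {"delta_pos": [0, 0, 0.012], "delta_rot": [0, 0, 0], "claw": 0.4}, {"delta_pos": [0, 0, 0], "delta_rot": [0, 0, 0], "claw": 0}, {"delta_pos": [0, 0, 0], "delta_rot": [0, 0, 0], "claw": -0.5}, {"delta_pos": [0, 0, 0], "delta_rot": [0, 0, 0], "claw": -0.5}, {"delta_pos": [0, 0, 0], "delta_rot": [0, 0, 0], "claw": -0.5}]' --grip_force 50

```text
time: 2.82
position: [0.435, 0.0094, 0.0083]
eef_rot: [179.9, -0.0, 73.8]
wrist_force: [-0.6, -0.5, -0.6]
width: 0.252
```

```bash
python3 plan.py "([.55,-.207,.2],[180,0,93.7])"
```

```text
n 7 rot/row [0.0003, 0.0, -0.0495]
{"delta_pos": [-0.0251, 0.0244, -0.0274], "delta_rot": [0.0003, 0.0, -0.0495], "claw": 1}
{"delta_pos": [-0.0263, 0.0232, -0.0274], "delta_rot": [0.0003, 0.0, -0.0495], "claw": 1}
{"delta_pos": [-0.0274, 0.0218, -0.0274], "delta_rot": [0.0003, 0.0, -0.0495], "claw": 1}
{"delta_pos": [-0.0285, 0.0204, -0.0274], "delta_rot": [0.0003, 0.0, -0.0495], "claw": 1}
{"delta_pos": [-0.0294, 0.019, -0.0274], "delta_rot": [0.0003, 0.0, -0.0495], "claw": 1}
{"delta_pos": [-0.0303, 0.0175, -0.0274], "delta_rot": [0.0003, 0.0, -0.0495], "claw": 1}
{"delta_pos": [-0.0312, 0.016, -0.0274], "delta_rot": [0.0003, 0.0, -0.0495], "claw": 1}
```

```bash
python3 - <<'E'
from h import *
s=state();print(s['position'],s['eef_rot'],s['width'])
a=snap('wrist','w3.png');b=snap('top','t3.png')
o=np.zeros((560,640,3),np.uint8);o[:400]=cv2.imread('pics/w3.png');o[400:,:320]=cv2.resize(cv2.imread('pics/t3.png')[200:280,240:400],None,fx=2,fy=2)
o[400:,320:]=cv2.resize(cv2.imread('pics/top0.png')[200:280,240:400],None,fx=2,fy=2)
cv2.imwrite('pics/c3.png',o)
E
```

```text
[0.4349895  0.00938226 0.00825268] [ 1.79893203e+02 -9.50403057e-03  7.38435735e+01] 0.2516014018961868
```

View pics/c3.png

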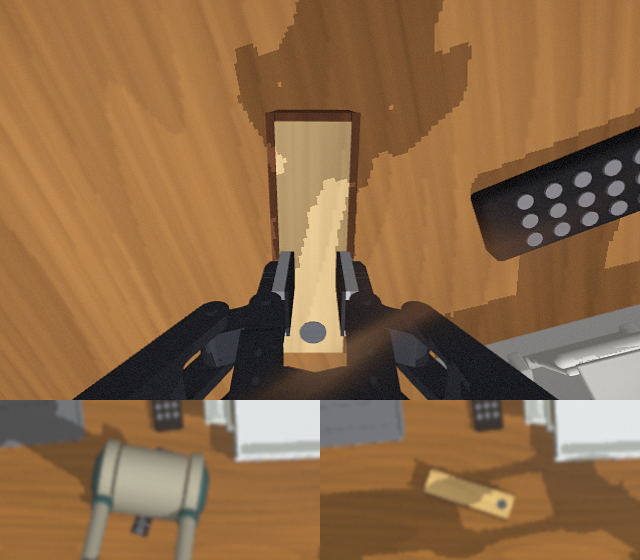

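```bash
python3 - <<'E'
from fit import *
c=load('w3')
print('tcp',proj(c,[[.435,.0094,.0083],[.435,.0094,.027],[.435,.0094,.04]]).round().tolist(), -np.array(c['R']).T@c['t'])
M=np.array([[-.022,.07,.04],[.022,.07,.04],[.022,-.07,.04],[-.022,-.07,.04]])
for p in([.4366,.0176,-.281],[.434,.014,-.275]): print(proj(c,pts(p,M)).round().tolist())
A=np.array
uv=A([[267,111],[359,111],[352,365],[276,365.]])
print(fit(c,M,uv,[.43,.01,-.28]))
uv=A([[275,121],[353,121],[346,353],[284,352.]])
M2=M.copy();M2[:,0]*=.85;M2[:,1]*=.94
print(fit(c,M2,uv,[.43,.01,-.28]))
R=Ro.from_euler('xyz',state()['eef_rot'],degrees=True)
for y in(.0105,.02): print([proj(c,state()['position']+R.apply([x,sy*y,-.02])).round().tolist() for x in(.011,-.011) for sy in(1,-1)])
E
```

```text
tcp [[315.0, 236.0], [315.0, 249.0], [315.0, 261.0]] [0.4580707  0.09018863 0.18916614]
[[265.0, 110.0], [361.0, 110.0], [350.0, 351.0], [278.0, 351.0]]
[[262.0, 120.0], [356.0, 119.0], [348.0, 356.0], [276.0, 356.0]]
(array([ 0.43568565,  0.01462278, -0.28142822]), array([[ -1.4,   6. ],
       [  1.5,   5.8],
       [ -2. , -10.3],
       [  1.8, -10.1]]))
(array([ 0.4365024 ,  0.0155313 , -0.28050723]), array([[-1. ,  2.9],
       [ 1.1,  2.7],
       [-0.2, -5.2],
       [-0.1, -4. ]]))
[[[333.0, 233.0]], [[296.0, 233.0]], [[332.0, 267.0]], [[297.0, 267.0]]]
[[[350.0, 233.0]], [[279.0, 233.0]], [[348.0, 267.0]], [[281.0, 267.0]]]
```

>>> servo_tool --moves '[{"delta_pos": [0, 0, 0], "delta_rot": [0, 0, 0], "claw": -0.6}, {"delta_pos": [0, 0, 0], "delta_rot": [0, 0, 0], "claw": -0.6}]'

```text
time: 3.18
position: [0.4343, 0.0095, 0.0075]
eef_rot: [180.0, 0.0, 73.8]
wrist_force: [0.1, 1.4, 0.0]
width: 0.203
```

```bash
python3 - <<'E'
from h import *
s=state();print(s['position'],s['eef_rot'],s['width'],s['wrist_force'],s['torque'])
i=cv2.imread('pics/w3.png')[90:390,190:450]; cv2.imwrite('pics/c4.png',cv2.resize(i,None,fx=2,fy=2,interpolation=cv2.INTER_CUBIC))
E
```

```text
[0.43434396 0.00948561 0.00749631] [1.79997920e+02 4.95894406e-03 7.38443271e+01] 0.20342378276372403 [0.13555246 1.41180948 0.04405346] [-0.05986521  0.04128068  0.04168318]
```

View pics/c4.png

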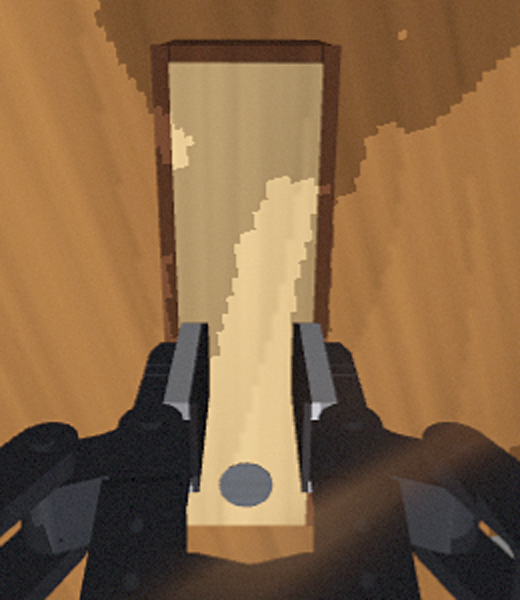

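The fingers are hovering above the case. The pads stand 21 mm apart over its 44 mm top, and from the pixel depth (42 px → 158 mm from the camera) the tips end about 39 mm short of the reported TCP. The text says the TCP is at the very end of the fingers, so the two disagree. I'll test it by opening and descending in small steps while watching the force.

>>> servo_tool --moves '[{"delta_pos": [0.003, 0, 0], "delta_rot": [0, 0, 0], "claw": 0.7}, {"delta_pos": [0.003, 0, 0], "delta_rot": [0, 0, 0], "claw": 0.7}, {"delta_pos": [0, 0, 0], "delta_rot": [0, 0, 0], "claw": 0.7}, {"delta_pos": [0, 0, 0], "delta_rot": [0, 0, 0], "claw": 0.7}, {"delta_pos": [0, 0, 0.006], "delta_rot": [0, 0, 0], "claw": 0.7}, {"delta_pos": [0, 0, 0.004], "delta_rot": [0, 0, 0], "claw": 0.7}, {"delta_pos": [0, 0, 0], "delta_rot": [0, 0, 0], "claw": 0.7}]'

```text
time: 4.05
position: [0.4355, 0.0153, -0.003]
eef_rot: [-179.9, 0.0, 73.8]
wrist_force: [1.0, 0.2, 0.2]
width: 0.85
```

```bash
python3 - <<'E'
from h import *
s=state();print(s['position'],s['joint_pos'],s['wrist_force'])
i=snap('side','s4.png')
E
```

```text
[ 0.43552601  0.01525935 -0.00303903] [-7.15266773e+00  1.63607074e+01  1.18925365e+02 -6.16498853e-03
  4.47836708e+01  9.01763420e+00] [1.03991665 0.20850963 0.15850541]
```

>>> servo_tool --moves '[{"delta_pos": [0, 0, 0.008], "delta_rot": [0, 0, 0], "claw": 0.7}, {"delta_pos": [0, 0, 0.008], "delta_rot": [0, 0, 0], "claw": 0.7}, {"delta_pos": [0, 0, 0], "delta_rot": [0, 0, 0], "claw": 0.7}]'

```text
time: 4.47
position: [0.4352, 0.0153, -0.0193]
eef_rot: [-179.9, 0.0, 73.8]
wrist_force: [0.6, -0.0, 0.2]
width: 0.849
```

```bash
python3 - <<'E'
from fit import *
c=load('w3')
p=np.array([.435,.0094,.0083]);R=Ro.from_euler('xyz',[179.9,0,73.8],degrees=True)
print([proj(c,p+R.apply([x,-.0107,-z])).round().tolist() for x in(.011,0,-.011) for z in(.03,.039,.048)])
E
```

```text
[[[295.0, 241.0]], [[294.0, 249.0]], [[293.0, 257.0]], [[295.0, 259.0]], [[294.0, 268.0]], [[293.0, 277.0]], [[296.0, 277.0]], [[295.0, 286.0]], [[294.0, 296.0]]]
```

No force at a reported z of −0.019, which confirms the tool is about 39 mm shorter than reported. I'll continue with that offset.

>>> servo_tool --moves '[{"delta_pos": [0, 0, 0.008], "delta_rot": [0, 0, 0], "claw": 0.7}, {"delta_pos": [0, 0, 0.008], "delta_rot": [0, 0, 0], "claw": 0.5}, {"delta_pos": [0, 0, 0], "delta_rot": [0, 0, 0], "claw": -0.4}, {"delta_pos": [0, 0, 0], "delta_rot": [0, 0, 0], "claw": -0.4}, {"delta_pos": [0, 0, 0], "delta_rot": [0, 0, 0], "claw": -0.4}, {"delta_pos": [0, 0, 0], "delta_rot": [0, 0, 0], "claw": -0.4}]' --grip_force 50

```text
time: 5.22
position: [0.4359, 0.0152, -0.0345]
eef_rot: [-180.0, 0.0, 73.8]
wrist_force: [-0.3, 0.7, -3.1]
width: 0.512
```

```bash
python3 plan.py "([.549,-.208,.10],[180,0,93.7],dict(start=([.4359,.0152,.065],[180,0,73.8]),n=7,claw=-.4))"
```

```text
n 7 rot/row [0.0, 0.0, -0.0496]
{"delta_pos": [-0.0261, 0.0244, -0.005], "delta_rot": [0.0, 0.0, -0.0496], "claw": -0.4}
{"delta_pos": [-0.0273, 0.0231, -0.005], "delta_rot": [0.0, 0.0, -0.0496], "claw": -0.4}
{"delta_pos": [-0.0284, 0.0217, -0.005], "delta_rot": [0.0, 0.0, -0.0496], "claw": -0.4}
{"delta_pos": [-0.0294, 0.0203, -0.005], "delta_rot": [0.0, 0.0, -0.0496], "claw": -0.4}
{"delta_pos": [-0.0304, 0.0188, -0.005], "delta_rot": [0.0, 0.0, -0.0496], "claw": -0.4}
{"delta_pos": [-0.0313, 0.0173, -0.005], "delta_rot": [0.0, 0.0, -0.0496], "claw": -0.4}
{"delta_pos": [-0.0321, 0.0157, -0.005], "delta_rot": [0.0, 0.0, -0.0496], "claw": -0.4}
```

>>> servo_tool --moves '[{"delta_pos": [0, 0, -0.02], "delta_rot": [0, 0, 0], "claw": -0.4}, {"delta_pos": [0, 0, -0.04], "delta_rot": [0, 0, 0], "claw": -0.4}, {"delta_pos": [0, 0, -0.04], "delta_rot": [0, 0, 0], "claw": -0.4}]'

```text
time: 5.6
position: [0.4355, 0.0153, 0.0663]
eef_rot: [-179.9, 0.0, 73.8]
wrist_force: [0.2, 0.0, -2.7]
width: 0.51
```

>>> servo_tool --moves '[{"delta_pos": [-0.026, 0.0245, -0.006], "delta_rot": [0, 0, -0.05], "claw": -0.4}, {"delta_pos": [-0.027, 0.023, -0.006], "delta_rot": [0, 0, -0.05], "claw": -0.4}, {"delta_pos": [-0.0285, 0.0215, -0.006], "delta_rot": [0, 0, -0.05], "claw": -0.4}, {"delta_pos": [-0.0295, 0.0205, -0.006], "delta_rot": [0, 0, -0.05], "claw": -0.4}, {"delta_pos": [-0.0305, 0.019, -0.006], "delta_rot": [0, 0, -0.05], "claw": -0.4}, {"delta_pos": [-0.031, 0.0175, -0.006], "delta_rot": [0, 0, -0.05], "claw": -0.4}, {"delta_pos": [-0.032, 0.0155, 0], "delta_rot": [0, 0, -0.05], "claw": -0.4}, {"delta_pos": [0, 0, 0], "delta_rot": [0, 0, 0], "claw": -0.4}]'

```text
time: 6.6
position: [0.5511, -0.2098, 0.1011]
eef_rot: [179.9, 0.1, 93.8]
wrist_force: [-0.2, 1.2, -3.8]
width: 0.509
```

```bash
python3 - <<'E'
from h import *
s=state();print(s['position'],s['eef_rot'],s['width'])
c=snap('wrist','w5.png')
E
```

```text
[ 0.55112592 -0.20977142  0.10111467] [1.79946231e+02 8.16480790e-02 9.37698221e+01] 0.5085445322106897
```

View pics/w5.png

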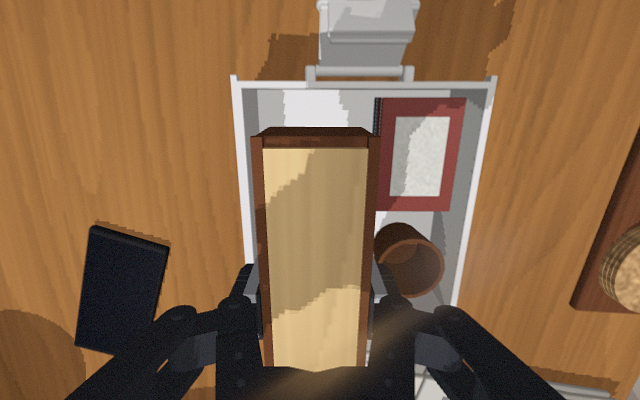

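```bash
python3 - <<'E'
from fit import *
c=load('w5')
M=[[-.085,.095,.064],[.085,.095,.064]]
print(fit(c,M,np.array([[231,77],[497,77.]]),[.58,-.21,.06]))
print(proj(c,pts([.582,-.208,.0653],M+[[-.081,.091,.064],[.081,.091,.064]])).round())
g=cv2.imread('pics/w5.png')
for r in(70,74,78,82,86,90,100,150,200): 
    print(r,[int(v) for v in g[r,224:262:2].mean(-1)],[int(v) for v in g[r,440:506:3].mean(-1)])
print([int(v) for v in g[66:100,270].mean(-1)],[int(v) for v in g[66:100,440].mean(-1)])
E
```

```text
(array([ 0.58301293, -0.20650787,  0.06434022]), array([[ 2.2, -0.2],
       [-2.2, -0.4]]))
[[232.  79.]
 [493.  79.]
 [238.  86.]
 [485.  85.]]
70 [113, 108, 109, 102, 102, 102, 109, 117, 118, 113, 109, 110, 111, 109, 110, 115, 116, 110, 102] [85, 80, 86, 84, 89, 89, 85, 87, 82, 84, 89, 88, 90, 86, 84, 90, 115, 109, 112, 104, 107, 113]
74 [113, 112, 104, 143, 141, 147, 120, 122, 119, 118, 110, 110, 110, 110, 111, 113, 113, 81, 76] [84, 78, 84, 82, 90, 86, 90, 86, 86, 82, 88, 87, 88, 90, 87, 88, 110, 111, 113, 105, 105, 118]
78 [112, 109, 108, 185, 225, 225, 185, 117, 119, 116, 112, 106, 112, 106, 117, 103, 86, 82, 77] [84, 83, 82, 87, 87, 88, 82, 84, 85, 86, 87, 88, 90, 90, 90, 104, 103, 153, 177, 145, 107, 116]
82 [110, 111, 107, 150, 225, 223, 224, 222, 224, 223, 224, 223, 223, 224, 222, 224, 223, 221, 223] [168, 172, 170, 172, 171, 172, 171, 172, 171, 173, 168, 169, 170, 168, 168, 168, 169, 176, 179, 103, 113, 117]
86 [111, 110, 108, 120, 225, 224, 225, 223, 224, 223, 223, 224, 224, 223, 224, 224, 224, 224, 223] [180, 178, 177, 179, 179, 177, 179, 180, 179, 180, 178, 179, 179, 1
[... 466 characters left out ...]
113, 114, 113, 109, 202, 227, 226, 227, 230, 137, 122, 107, 74, 79, 75, 80, 73] [205, 213, 92, 97, 94, 95, 105, 135, 134, 134, 136, 134, 147, 224, 226, 116, 115, 116, 119, 115, 108, 108]
200 [112, 112, 113, 111, 109, 112, 111, 112, 202, 228, 226, 226, 223, 125, 125, 85, 73, 76, 75] [95, 95, 94, 92, 134, 135, 135, 133, 133, 135, 226, 226, 115, 119, 115, 112, 116, 112, 109, 106, 117, 112]
[77, 82, 79, 78, 74, 80, 77, 76, 78, 78, 76, 76, 77, 81, 124, 196, 224, 225, 224, 224, 224, 208, 174, 146, 169, 177, 179, 177, 176, 174, 178, 178, 175, 177] [84, 84, 84, 85, 85, 82, 88, 83, 84, 84, 85, 83, 84, 81, 97, 135, 168, 180, 178, 177, 180, 171, 134, 126, 161, 181, 178, 179, 178, 181, 172, 122, 66, 73]
```

The wrist view shows the rim's +y edge at row ~80 between columns 231 and 497, so the box centre is about (0.582, −0.209). The case hangs straight over the free lane, so I'll lower it.

>>> servo_tool --moves '[{"delta_pos": [0, 0, 0.04], "delta_rot": [0, 0, 0], "claw": -0.4}, {"delta_pos": [0, 0, 0.04], "delta_rot": [0, 0, 0], "claw": -0.4}, {"delta_pos": [0, 0, 0.03], "delta_rot": [0, 0, 0], "claw": -0.4}, {"delta_pos": [0, 0, 0.01], "delta_rot": [0, 0, 0], "claw": -0.4}, {"delta_pos": [0, 0, 0.006], "delta_rot": [0, 0, 0], "claw": -0.4}, {"delta_pos": [0, 0, 0.003], "delta_rot": [0, 0, 0], "claw": -0.4}, {"delta_pos": [0, 0, 0], "delta_rot": [0, 0, 0], "claw": -0.4}]'

```text
time: 7.52
position: [0.5536, -0.2081, -0.0217]
eef_rot: [179.6, 0.2, 93.9]
wrist_force: [1.5, 1.7, 18.2]
width: 0.507
```

Contact with about 20 N comes roughly 9 mm above the floor, earlier than expected, so I'll look before releasing.

```bash
python3 - <<'E'
from h import *
snap('wrist','w6.png');snap('side','s6.png')
w=cv2.imread('pics/w6.png');s=cv2.imread('pics/s6.png')
o=np.zeros((600,800,3),np.uint8)
o[:350,:560]=cv2.resize(w,(560,350)); k=cv2.resize(s[190:300,270:410],None,fx=2.27,fy=2.27,interpolation=cv2.INTER_CUBIC); o[350:350+k.shape[0],:k.shape[1]]=k[:250]
k=cv2.resize(w[60:260,220:340],None,fx=2.0,fy=3,interpolation=cv2.INTER_CUBIC);o[:600,560:800]=k
cv2.imwrite('pics/c6.png',o);s=state();print(s['wrist_force'],s['torque'],s['position'])
E
```

```text
[ 2.85576246  2.20476634 14.14731383] [ 0.05597525  0.56274999 -0.11066189] [ 0.5545233  -0.20835209 -0.02208599]
```

View pics/c6.png

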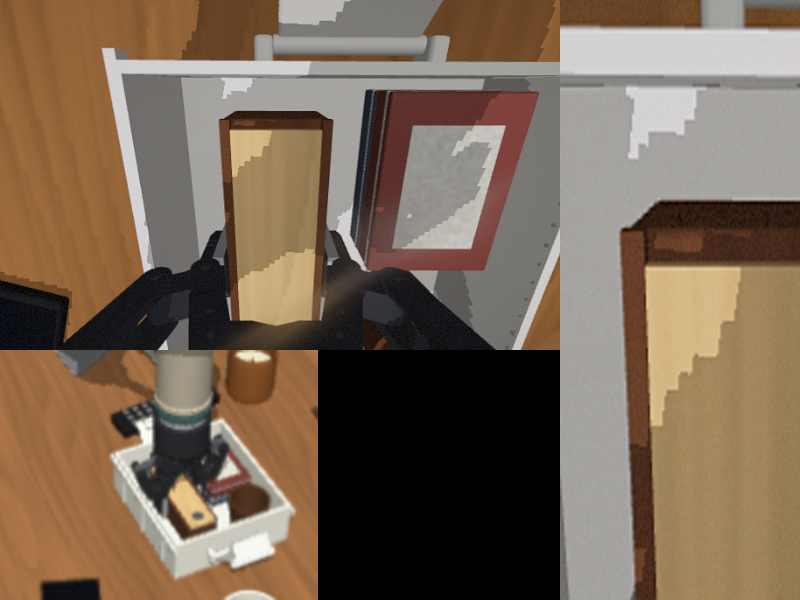

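The left knuckle of the finger linkage is resting on the box's −x rim, at about (150,270) in the composite. I'll lift a little, shift 8 mm towards +x and lower again.

>>> servo_tool --moves '[{"delta_pos": [0, 0, -0.012], "delta_rot": [0, 0, 0], "claw": -0.4}, {"delta_pos": [0, 0.008, 0], "delta_rot": [0, 0, 0], "claw": -0.4}, {"delta_pos": [0, 0, 0.006], "delta_rot": [0, 0, 0], "claw": -0.4}, {"delta_pos": [0, 0, 0.004], "delta_rot": [0, 0, 0], "claw": -0.4}, {"delta_pos": [0, 0, 0], "delta_rot": [0, 0, 0], "claw": -0.4}]'

```text
time: 8.25
position: [0.557, -0.2062, -0.0268]
eef_rot: [-179.9, -0.1, 93.9]
wrist_force: [-0.2, -0.2, -2.3]
width: 0.505
```

>>> servo_tool --moves '[{"delta_pos": [0, 0, 0.003], "delta_rot": [0, 0, 0], "claw": -0.4}, {"delta_pos": [0, 0, 0], "delta_rot": [0, 0, 0], "claw": -0.4}]'

```text
time: 8.5
position: [0.5577, -0.2066, -0.0289]
eef_rot: [-180.0, -0.0, 93.9]
wrist_force: [0.7, 0.2, -2.7]
width: 0.504
```

>>> servo_tool --moves '[{"delta_pos": [0, 0, 0.002], "delta_rot": [0, 0, 0], "claw": -0.4}, {"delta_pos": [0, 0, 0], "delta_rot": [0, 0, 0], "claw": 0.2}, {"delta_pos": [0, 0, 0], "delta_rot": [0, 0, 0], "claw": 0.2}, {"delta_pos": [0, 0, 0], "delta_rot": [0, 0, 0], "claw": 0.2}]'

```text
time: 9.0
position: [0.5614, -0.2078, -0.029]
eef_rot: [179.6, 0.2, 93.9]
wrist_force: [4.9, 0.6, 1.2]
width: 0.603
```

>>> servo_tool --moves '[{"delta_pos": [0, 0, -0.03], "delta_rot": [0, 0, 0], "claw": 0.2}, {"delta_pos": [0, 0, -0.05], "delta_rot": [0, 0, 0], "claw": 0.2}, {"delta_pos": [0, 0, -0.06], "delta_rot": [0, 0, 0], "claw": 1}]'

```text
time: 9.38
position: [0.5565, -0.2062, 0.1102]
eef_rot: [-179.8, -0.1, 93.9]
wrist_force: [0.8, -0.9, 0.0]
width: 0.791
```

```bash
cat >> plan.py <<'E'
E
cat > lid.py <<'E'
from plan import *
def lidpose(grip,yaw,tilt=30,back=0):
    L=(Ro.from_euler('z',yaw,degrees=True)*Ro.from_euler('y',-tilt,degrees=True)).as_matrix()
    T=np.c_[L[:,1],L[:,0],-L[:,2]]; return np.array(grip)+T[:,2]*(.059-back),Ro.from_matrix(T).as_euler('xyz',degrees=True)
E
python3 - <<'E'
from lid import *
s=state();print(s['position'],s['joint_pos'])
p,r=lidpose([.570,.224,.072],6.57,back=.1);print(p,r)
plan(p,r,step=.045)
c=snap('wrist','w7.png')
E
```

```text
[ 0.55650285 -0.20619609  0.11018817] [-2.70259300e+01  2.07068198e+01  9.12289860e+01 -3.19401253e-02
  6.82459090e+01 -3.09146119e+01]
[0.54963463 0.22165445 0.10750704] [150.     0.    96.57]
n 10 rot/row [-0.0526, 0.0011, -0.0046]
{"delta_pos": [0.0427, 0.0022, 0.0003], "delta_rot": [-0.0526, 0.0011, -0.0046], "claw": 1}
{"delta_pos": [0.0427, 0.0024, 0.0005], "delta_rot": [-0.0526, 0.0011, -0.0046], "claw": 1}
{"delta_pos": [0.0427, 0.0026, 0.0007], "delta_rot": [-0.0526, 0.0011, -0.0046], "claw": 1}
{"delta_pos": [0.0427, 0.0027, 0.0008], "delta_rot": [-0.0526, 0.0011, -0.0046], "claw": 1}
{"delta_pos": [0.0427, 0.0029, 0.001], "delta_rot": [-0.0526, 0.0011, -0.0046], "claw": 1}
{"delta_pos": [0.0427, 0.003, 0.0012], "delta_rot": [-0.0526, 0.0011, -0.0046], "claw": 1}
{"delta_pos": [0.0427, 0.0031, 0.0014], "delta_rot": [-0.0526, 0.0011, -0.0046], "claw": 1}
{"delta_pos": [0.0426, 0.0032, 0.0017], "delta_rot": [-0.0526, 0.0011, -0.0046], "claw": 1}
{"delta_pos": [0.0426, 0.0033, 0.0019], "delta_rot": [-0.0526, 0.0011, -0.0046], "claw": 1}
{"delta_pos": [0.0426, 0.0034, 0.0021], "delta_rot": [-0.0526, 0.0011, -0.0046], "claw": 1}
```

>>> servo_tool --moves '[{"delta_pos": [0.0427, 0.002, 0], "delta_rot": [-0.0525, 0.001, -0.0045], "claw": 1}, {"delta_pos": [0.0427, 0.0024, 0.0005], "delta_rot": [-0.0525, 0.001, -0.0045], "claw": 1}, {"delta_pos": [0.0427, 0.0026, 0.0007], "delta_rot": [-0.0525, 0.001, -0.0045], "claw": 1}, {"delta_pos": [0.0427, 0.0027, 0.0008], "delta_rot": [-0.0525, 0.001, -0.0045], "claw": 1}, {"delta_pos": [0.0427, 0.0029, 0.001], "delta_rot": [-0.0525, 0.001, -0.0045], "claw": 1}, {"delta_pos": [0.0427, 0.003, 0.0012], "delta_rot": [-0.0525, 0.001, -0.0045], "claw": 1}, {"delta_pos": [0.0427, 0.003, 0.0014], "delta_rot": [-0.0525, 0.001, -0.0045], "claw": 1}, {"delta_pos": [0.0427, 0.003, 0.0017], "delta_rot": [-0.0525, 0.001, -0.0045], "claw": 1}, {"delta_pos": [0.0427, 0.0033, 0.002], "delta_rot": [-0.0525, 0.001, -0.0045], "claw": 1}, {"delta_pos": [0.0427, 0.0034, 0.002], "delta_rot": [-0.0525, 0.001, -0.0045], "claw": 1}]'

```text
time: 10.68
position: [0.55, 0.2225, 0.1067]
eef_rot: [149.8, 0.1, 96.5]
wrist_force: [0.1, -0.3, 0.9]
width: 0.998
```

```bash
python3 - <<'E'
from h import *
s=state();print(s['position'],s['eef_rot'])
snap('wrist','w8.png')
a=cv2.imread('pics/w8.png');b=cv2.imread('pics/w7.png')
cv2.imwrite('pics/c8.png',np.vstack([cv2.resize(a,(480,300)),cv2.resize(b,(480,300))]))
E
```

```text
[0.55001108 0.22253808 0.10672576] [1.49812618e+02 1.07389179e-01 9.65096602e+01]
```

View pics/c8.png

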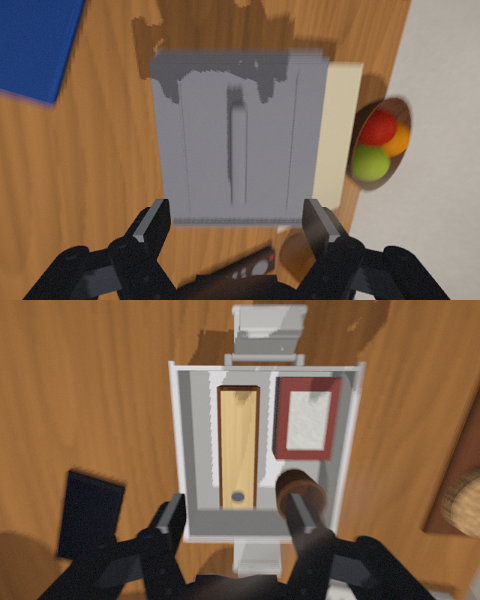

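The upper picture shows the lid with corners near (201,73), (431,68), (436,300) and (231,300), and the bar at columns 308–328, rows 116–272. The lower one shows the case flat in the lane and the whole box rim, so I'll fit both.

```bash
python3 - <<'E'
from fit import *
A=np.array
c=load('w8')
# lid: image right=lid x(+), up = +y
P=A([[-.089,.1005,.004],[.089,.1005,.004],[.089,-.1005,.004],[-.089,-.1005,.004],[-.008,.052,.037],[.008,.052,.037],[.008,-.052,.037],[-.008,-.052,.037]])
uv=A([[201,73],[431,68],[436,300],[231,300],[311,146],[328,144],[328,271],[311,271.]])
def f(p,full=True):
    X=(Ro.from_euler('z',p[3])*Ro.from_euler('y',-p[4])).apply(P)+p[:3]; return X
for use in (slice(0,4),slice(0,8)):
  for sol in('free','z'):
    def e(p):
        r=(proj(c,f(p))-uv)[use].ravel()
        return np.r_[r,(p[2]-.0465)*2000,(p[4]-np.pi/6)*200] if sol=='z' else r
    s=least_squares(e,[.585,.225,.0455,.115,np.pi/6]); p=s.x
    g=(Ro.from_euler('z',p[3])*Ro.from_euler('y',-p[4])).apply([0,0,.031])+p[:3]
    print(sol,p.round(4),np.degrees(p[3:]).round(2),'grip',g.round(4)); print((proj(c,f(p))-uv).round(0).tolist())
c=load('w7')
M=[[-.085,.095,.064],[.085,.095,.064],[.085,-.095,.064],[-.085,-.095,.064]]
print(fit(c,M,A([[229,83],[484,85],[449,321],[247,323.]]),[.58,-.21,.06]))
print(proj(c,pts([.582,-.208,.0653],M)).round(0).tolist())
E
```

```text
free [0.5915 0.228  0.0482 0.1719 0.5827] [ 9.85 33.39] grip [0.5747 0.2251 0.0741]
[[-3.0, 5.0], [11.0, -4.0], [-15.0, -2.0], [5.0, -0.0], [-5.0, 1.0], [1.0, 2.0], [6.0, 5.0], [3.0, 5.0]]
z [0.5933 0.2282 0.0472 0.1645 0.532 ] [ 9.42 30.48] grip [0.5778 0.2256 0.0739]
[[-2.0, 5.0], [10.0, -2.0], [-16.0, -5.0], [4.0, 1.0], [-0.0, 0.0], [6.0, 1.0], [9.0, 3.0], [6.0, 4.0]]
free [0.5923 0.2287 0.046  0.1626 0.5838] [ 9.32 33.45] grip [0.5754 0.226  0.0719]
[[-2.0, 4.0], [10.0, -3.0], [-16.0, -3.0], [4.0, -3.0], [-5.0, -1.0], [1.0, 0.0], [4.0, 2.0], [2.0, 2.0]]
z [0.5917 0.2288 0.0462 0.1581 0.5428] [ 9.06 31.1 ] grip [0.5759 0.2262 0.0728]
[[-3.0, 3.0], [9.0, -3.0], [-18.0, -4.0], [2.0, -0.0], [-3.0, -1.0], [3.0, 0.0], [6.0, 2.0], [3.0, 3.0]]
(array([ 0.58535507, -0.20870293,  0.06860665]), array([[ 3.4,  3.9],
       [-2.9,  1.2],
       [-4.9, -4.4],
       [ 4.4, -6.6]]))
[[228.0, 85.0], [477.0, 85.0], [440.0, 316.0], [247.0, 315.0]]
```

```bash
python3 - <<'E'
from lid import *
p,r=lidpose([.573,.225,.073],7);print(p,r)
plan(p,r,step=.03)
E
```

```text
[0.60228011 0.22859515 0.0219045 ] [150.   0.  97.]
n 4 rot/row [0.0011, 0.0004, -0.0014]
{"delta_pos": [-0.0011, 0.001, 0.0249], "delta_rot": [0.0011, 0.0004, -0.0014], "claw": 1}
{"delta_pos": [-0.0011, 0.001, 0.0249], "delta_rot": [0.0011, 0.0004, -0.0014], "claw": 1}
{"delta_pos": [-0.0012, 0.001, 0.0249], "delta_rot": [0.0011, 0.0004, -0.0014], "claw": 1}
{"delta_pos": [-0.0012, 0.001, 0.0249], "delta_rot": [0.0011, 0.0004, -0.0014], "claw": 1}
```

>>> servo_tool --moves '[{"delta_pos": [-0.001, 0.001, 0.025], "delta_rot": [0, 0, 0], "claw": 1}, {"delta_pos": [-0.001, 0.001, 0.025], "delta_rot": [0, 0, 0], "claw": 0.6}, {"delta_pos": [-0.001, 0.001, 0.025], "delta_rot": [0, 0, 0], "claw": 0.2}, {"delta_pos": [-0.001, 0.001, 0.015], "delta_rot": [0, 0, 0], "claw": 0}, {"delta_pos": [0, 0, 0.006], "delta_rot": [0, 0, 0], "claw": -0.2}, {"delta_pos": [0, 0, 0], "delta_rot": [0, 0, 0], "claw": -0.3}]' --grip_force 40

```text
time: 11.48
position: [0.6023, 0.2229, 0.0253]
eef_rot: [149.9, 0.1, 96.5]
wrist_force: [0.2, 0.2, -0.1]
width: 0.35
```

```bash
python3 - <<'E'
from h import *
s=state();print(s['position'],s['eef_rot'],s['wrist_force'],s['width'])
snap('wrist','w9.png')
cv2.imwrite('pics/c9.png',cv2.imread('pics/w9.png'))
E
```

```text
[0.6022881  0.22289056 0.02530399] [1.49932400e+02 1.36958914e-01 9.64961875e+01] [ 0.20045036  0.21845344 -0.05350837] 0.3498740255429597
```

View pics/c9.png

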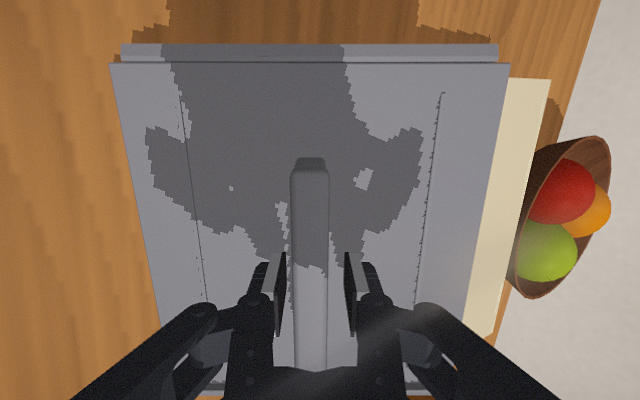

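The bar is between the pads and the lid looks symmetric, with its +y corners at (109,64) and (510,63). I'll close and lift.

>>> servo_tool --moves '[{"delta_pos": [0, 0, 0], "delta_rot": [0, 0, 0], "claw": -0.9}, {"delta_pos": [0, 0, 0], "delta_rot": [0, 0, 0], "claw": -0.9}, {"delta_pos": [0, 0, 0], "delta_rot": [0, 0, 0], "claw": -0.9}, {"delta_pos": [0, 0, 0], "delta_rot": [0, 0, 0], "claw": -0.9}]' --grip_force 60

```text
time: 12.02
position: [0.6022, 0.2231, 0.0256]
eef_rot: [149.9, 0.1, 96.5]
wrist_force: [-1.9, -0.0, 1.7]
width: 0.173
```

```bash
python3 - <<'E'
from lid import *
from fit import fit,pts
s=state();print(s['position'],s['eef_rot'],s['wrist_force'],s['width'])
# target upright above the box: reported TCP z= .095-.059.. +.08
plan([.582,-.209,.14],[180,0,93.7],start=(s['position']+[0,0,.12],s['eef_rot']),n=12,claw=-.9)
E
```

```text
[0.60215282 0.22311532 0.02555359] [1.49910023e+02 1.20559142e-01 9.65031939e+01] [-1.87307172 -0.02128982  1.71889696] 0.17290885217110616
n 12 rot/row [0.0438, -0.0009, 0.004]
{"delta_pos": [-0.0356, -0.0052, -0.0024], "delta_rot": [0.0438, -0.0009, 0.004], "claw": -0.9}
{"delta_pos": [-0.0356, -0.0052, -0.0022], "delta_rot": [0.0438, -0.0009, 0.004], "claw": -0.9}
{"delta_pos": [-0.0356, -0.0051, -0.0019], "delta_rot": [0.0438, -0.0009, 0.004], "claw": -0.9}
{"delta_pos": [-0.0357, -0.0051, -0.0016], "delta_rot": [0.0438, -0.0009, 0.004], "claw": -0.9}
{"delta_pos": [-0.0357, -0.005, -0.0014], "delta_rot": [0.0438, -0.0009, 0.004], "claw": -0.9}
{"delta_pos": [-0.0357, -0.0049, -0.0011], "delta_rot": [0.0438, -0.0009, 0.004], "claw": -0.9}
{"delta_pos": [-0.0357, -0.0048, -0.0009], "delta_rot": [0.0438, -0.0009, 0.004], "claw": -0.9}
{"delta_pos": [-0.0357, -0.0047, -0.0007], "delta_rot": [0.0438, -0.0009, 0.004], "claw": -0.9}
{"delta_pos": [-0.0358, -0.0046, -0.0004], "delta_rot": [0.0438, -0.0009, 0.004], "claw": -0.9}
{"delta_pos": [-0.0358, -0.0045, -0.0002], "delta_rot": [0.0438, -0.0009, 0.004], "claw": -0.9}
{"delta_pos": [-0.0358, -0.0043, 0.0], "delta_rot": [0.0438, -0.0009, 0.004], "claw": -0.9}
{"delta_pos": [-0.0358, -0.0042, 0.0003], "delta_rot": [0.0438, -0.0009, 0.004], "claw": -0.9}
```

>>> servo_tool --moves '[{"delta_pos": [0, 0.0075, -0.013], "delta_rot": [0, 0, 0], "claw": -0.9}, {"delta_pos": [0, 0.015, -0.026], "delta_rot": [0, 0, 0], "claw": -0.9}, {"delta_pos": [0, 0.018, -0.031], "delta_rot": [0, 0, 0], "claw": -0.9}, {"delta_pos": [0, 0.019, -0.033], "delta_rot": [0, 0, 0], "claw": -0.9}]'

```text
time: 12.52
position: [0.6013, 0.2232, 0.1443]
eef_rot: [150.1, 0.1, 96.5]
wrist_force: [0.0, 0.1, -1.9]
width: 0.174
```

>>> servo_tool --moves '[{"delta_pos": [-0.0356, -0.005, -0.0024], "delta_rot": [0.0438, -0.001, 0.004], "claw": -0.9}, {"delta_pos": [-0.0356, -0.005, -0.0022], "delta_rot": [0.0438, -0.001, 0.004], "claw": -0.9}, {"delta_pos": [-0.0356, -0.005, -0.002], "delta_rot": [0.0438, -0.001, 0.004], "claw": -0.9}, {"delta_pos": [-0.0356, -0.005, -0.0016], "delta_rot": [0.0438, -0.001, 0.004], "claw": -0.9}, {"delta_pos": [-0.0357, -0.005, -0.0014], "delta_rot": [0.0438, -0.001, 0.004], "claw": -0.9}, {"delta_pos": [-0.0357, -0.005, -0.001], "delta_rot": [0.0438, -0.001, 0.004], "claw": -0.9}, {"delta_pos": [-0.0357, -0.005, -0.001], "delta_rot": [0.0438, -0.001, 0.004], "claw": -0.9}, {"delta_pos": [-0.0357, -0.005, -0.0007], "delta_rot": [0.0438, -0.001, 0.004], "claw": -0.9}, {"delta_pos": [-0.0358, -0.0045, -0.0004], "delta_rot": [0.0438, -0.001, 0.004], "claw": -0.9}, {"delta_pos": [-0.0358, -0.0045, 0], "delta_rot": [0.0438, -0.001, 0.004], "claw": -0.9}]'

```text
time: 13.78
position: [0.5853, -0.1379, 0.1395]
eef_rot: [175.1, -0.0, 94.2]
wrist_force: [-0.1, 0.2, -2.6]
width: 0.177
```

>>> servo_tool --moves '[{"delta_pos": [-0.0358, -0.0045, 0], "delta_rot": [0.0438, -0.001, 0.004], "claw": -0.9}, {"delta_pos": [-0.0358, -0.0045, 0], "delta_rot": [0.0438, -0.001, 0.004], "claw": -0.9}, {"delta_pos": [0, 0, 0], "delta_rot": [0, 0, 0], "claw": -0.9}, {"delta_pos": [0, 0, 0], "delta_rot": [0, 0, 0], "claw": -0.9}]'

```text
time: 14.28
position: [0.5811, -0.2082, 0.1386]
eef_rot: [-179.9, -0.0, 93.7]
wrist_force: [0.2, 0.5, -1.2]
width: 0.175
```

```bash
python3 - <<'E'
from fit import *
A=np.array
s=state();print(s['position'],s['eef_rot'],s['wrist_force'],s['torque'],s['width'])
c=snap('wrist','w10.png');snap('side','s10.png');snap('top','t10.png')
i=cv2.imread('pics/w10.png');g=i.mean(-1)
# predict lid corners assuming centred in tool: plate top at tool z: seat = tcp - .059*tz(grip) then 31 below grip
T=s['position'];R=Ro.from_euler('xyz',s['eef_rot'],degrees=True)
def tp(x,y,h): # lid coords -> world; lid x=tool y, lid y=tool x ; h above seat
    return T+R.apply([y,x,-.059+.031-h])
print('pred corners',[proj(c,tp(x,y,.004)).round(1).tolist() for x,y in((-.089,.1005),(.089,.1005))])
for col in(170,220,260,380,430,480): print(col,[int(v) for v in g[30:90:2,col]])
for r in(110,160,230): print(r,[int(v) for v in g[r,80:200:4]],[int(v) for v in g[r,440:560:4]])
E
```

```text
[ 0.58114492 -0.20817522  0.13861791] [-1.79921875e+02 -3.38192762e-03  9.36869946e+01] [ 0.15292929  0.48185762 -1.20167532] [0.01820797 0.01196411 0.01467821] 0.17459477923789493
pred corners [[[109.9, 56.8]], [[519.1, 56.1]]]
170 [126, 124, 123, 124, 124, 125, 122, 127, 128, 132, 129, 133, 132, 133, 145, 145, 113, 116, 146, 142, 146, 147, 145, 143, 147, 141, 145, 146, 145, 147]
220 [115, 111, 113, 115, 113, 116, 116, 127, 131, 132, 133, 132, 134, 133, 147, 146, 119, 116, 148, 149, 147, 149, 144, 147, 148, 145, 149, 146, 147, 147]
260 [118, 119, 118, 120, 120, 119, 108, 104, 133, 133, 133, 132, 134, 135, 145, 149, 121, 112, 151, 148, 150, 146, 147, 145, 148, 150, 145, 149, 147, 147]
380 [90, 90, 87, 86, 89, 90, 88, 93, 108, 103, 106, 105, 108, 103, 113, 116, 75, 102, 110, 111, 113, 110, 111, 111, 112, 118, 110, 114, 111, 111]
430 [91, 97, 99, 99, 95, 96, 101, 101, 104, 104, 103, 108, 105, 105, 115, 111, 73, 104, 115, 109, 110, 111, 111, 110, 113, 111, 111, 113, 112, 111]
480 [87, 83, 83, 76, 88, 120, 120, 112, 103, 100, 101, 105, 103, 109, 111, 113, 70, 108, 113, 114, 113, 111, 110
[... 234 characters left out ...]
14, 113, 112, 117, 113, 112, 110, 118, 114, 127, 127, 119, 120, 123, 115, 112, 119, 127, 128, 126, 122, 122]
160 [129, 131, 137, 134, 131, 134, 130, 131, 131, 127, 132, 135, 134, 128, 147, 147, 147, 148, 147, 145, 146, 147, 148, 147, 147, 149, 146, 146, 156, 105] [112, 112, 112, 111, 115, 119, 109, 113, 110, 112, 111, 111, 114, 110, 118, 119, 115, 123, 119, 122, 122, 127, 126, 127, 125, 119, 128, 124, 122, 127]
230 [135, 84, 28, 28, 34, 34, 19, 26, 26, 29, 27, 24, 44, 40, 48, 33, 25, 154, 149, 149, 149, 147, 148, 148, 149, 147, 146, 149, 147, 147] [151, 149, 150, 148, 149, 149, 149, 151, 149, 150, 151, 120, 120, 118, 112, 116, 109, 125, 127, 131, 124, 121, 123, 121, 130, 72, 85, 92, 82, 108]
```

```bash
python3 - <<'E'
from fit import *
c=load('w10');g=cv2.imread('pics/w10.png').mean(-1)
T=np.array([.58114,-.20818,.13862]);R=Ro.from_euler('xyz',[-179.92,0,93.69],degrees=True)
def tp(x,y,h,o=0,dz=0): return T+R.apply([y+o,x,-.028-h+dz])
for o in(0,.003,.006):
  for dz in(0,.003):
    q=lambda x,y,h:proj(c,tp(x,y,h,o,dz))[0].round(0).tolist()
    print(o,dz,'plate96',q(-.089,.096,.004),q(.089,.096,.004),'plate100',q(.089,.1005,.004)[1],'bead.002',q(-.084,.1005,.002),'bead-.004',q(-.084,.1005,-.004)[1],'barend',q(-.008,.052,.037),q(.008,.052,.037),'barmid',q(-.008,.02,.037),q(.008,.02,.037))
print('col310',[int(v) for v in g[130:200:2,310]]);print('col300',[int(v) for v in g[130:200:2,300]])
print('row210',[int(v) for v in g[210,280:345:2]])
# line detection in edges
i=cv2.imread('pics/w10.png',0); l=cv2.createLineSegmentDetector().detect(i[:230])[0].reshape(-1,4)
for a in l:
    if np.hypot(a[2]-a[0],a[3]-a[1])>45: print(a.round(0).tolist())
E
```

```text
0 0 plate96 [112.0, 68.0] [517.0, 67.0] plate100 56.0 bead.002 [124.0, 57.0] bead-.004 59.0 barend [294.0, 184.0] [335.0, 184.0] barmid [296.0, 258.0] [334.0, 258.0]
0 0.003 plate96 [116.0, 69.0] [513.0, 68.0] plate100 57.0 bead.002 [128.0, 58.0] bead-.004 60.0 barend [294.0, 182.0] [335.0, 182.0] barmid [296.0, 255.0] [333.0, 254.0]
0.003 0 plate96 [111.0, 61.0] [518.0, 60.0] plate100 48.0 bead.002 [123.0, 50.0] bead-.004 52.0 barend [294.0, 177.0] [335.0, 177.0] barmid [296.0, 252.0] [334.0, 252.0]
0.003 0.003 plate96 [115.0, 61.0] [514.0, 61.0] plate100 49.0 bead.002 [127.0, 51.0] bead-.004 53.0 barend [294.0, 175.0] [335.0, 175.0] barmid [296.0, 248.0] [333.0, 248.0]
0.006 0 plate96 [109.0, 53.0] [520.0, 52.0] plate100 41.0 bead.002 [121.0, 42.0] bead-.004 44.0 barend [294.0, 169.0] [336.0, 169.0] barmid [295.0, 245.0] [334.0, 245.0]
0.006 0.003 plate96 [113.0, 54.0] [516.0, 53.0] plate100 42.0 bead.002 [125.0, 43.0] bead-.004 45.0 barend [294.0, 168.0] [335.0, 167.0] barmid [296.0, 242.0] [334.0, 242.0]
col310 [111, 108, 110, 111, 109, 110, 111, 109, 112, 105, 108, 109, 107, 113
[... 178 characters left out ...]
08, 98, 87, 76, 69, 65, 71, 78, 92, 99, 98, 98, 100, 98, 100, 101, 96, 95, 101, 101, 97]
row210 [106, 108, 106, 107, 110, 107, 105, 106, 73, 88, 100, 104, 106, 108, 107, 105, 104, 106, 105, 107, 109, 107, 109, 109, 108, 105, 97, 97, 111, 106, 107, 105, 111]
[537.0, 229.0, 589.0, 68.0]
[359.0, 13.0, 279.0, 13.0]
[116.0, 61.0, 357.0, 61.0]
[201.0, 228.0, 184.0, 97.0]
[352.0, 65.0, 116.0, 65.0]
[295.0, 228.0, 294.0, 179.0]
[359.0, 61.0, 497.0, 61.0]
[282.0, 42.0, 354.0, 42.0]
[497.0, 64.0, 356.0, 64.0]
[445.0, 96.0, 434.0, 178.0]
[598.0, 65.0, 543.0, 228.0]
[426.0, 222.0, 442.0, 96.0]
[514.0, 64.0, 490.0, 189.0]
[335.0, 178.0, 334.0, 228.0]
[137.0, 228.0, 89.0, 215.0]
[357.0, 56.0, 128.0, 57.0]
```

The bar's end edge sits at row 171 and the bead edge at row ~43. The lid's centre is therefore about 5 mm ahead of the tool axis in tool x, and centred in tool y. Now a finer box fit from w7.

```bash
python3 - <<'E'
from fit import *
for w in('w7','w5'):
    c=load(w)
    pb=[.582,-.209,.0653]
    for h,(a,b) in(('out',(.085,.095)),('in',(.081,.091))): print(w,h,proj(c,pts(pb,[[-a,b,.064],[a,b,.064],[a,-b,.064],[-a,-b,.064]])).round(0).tolist())
    i=cv2.imread(f'pics/{w}.png',0); l=cv2.createLineSegmentDetector().detect(i)[0].reshape(-1,4)
    for a in l:
        L=np.hypot(a[2]-a[0],a[3]-a[1])
        if L>40 and 215<min(a[0],a[2]) and max(a[0],a[2])<505 and 60<min(a[1],a[3]): print(a.round(1).tolist())
    print('cam',-np.array(c['R']).T@c['t'])
E
```

```text
w7 out [[228.0, 87.0], [476.0, 87.0], [440.0, 317.0], [247.0, 316.0]]
w7 in [[234.0, 93.0], [470.0, 93.0], [436.0, 313.0], [251.0, 312.0]]
[289.3999938964844, 113.0999984741211, 340.6000061035156, 112.9000015258789]
[249.6999969482422, 285.70001220703125, 236.89999389648438, 333.5]
[293.1000061035156, 86.9000015258789, 250.60000610351562, 86.9000015258789]
[362.1000061035156, 198.10000610351562, 367.5, 103.19999694824219]
[292.3999938964844, 278.1000061035156, 288.6000061035156, 116.80000305175781]
[293.5, 121.80000305175781, 296.6000061035156, 278.1000061035156]
[235.60000610351562, 93.19999694824219, 293.1000061035156, 92.80000305175781]
[479.3999938964844, 87.69999694824219, 293.1000061035156, 87.0999984741211]
[371.8999938964844, 101.5, 451.8999938964844, 102.0999984741211]
[346.5, 116.80000305175781, 341.0, 278.1000061035156]
[336.6000061035156, 278.1000061035156, 341.3999938964844, 121.80000305175781]
[387.0, 122.0, 381.1000061035156, 195.8000030517578]
[396.0, 341.3999938964844, 379.3999938964844, 290.20001220703125]
[383.20001220703125, 198.6999969482422, 430.70001220703125, 
[... 3067 characters left out ...]
35156, 86.9000015258789]
[489.3999938964844, 81.0, 413.1000061035156, 80.9000015258789]
[309.3999938964844, 86.4000015258789, 485.6000061035156, 87.9000015258789]
[399.3999938964844, 66.30000305175781, 314.3999938964844, 65.4000015258789]
[256.5, 89.30000305175781, 258.79998779296875, 130.60000610351562]
[386.70001220703125, 293.6000061035156, 371.70001220703125, 249.5]
[315.6000061035156, 74.19999694824219, 401.8999938964844, 74.30000305175781]
[466.20001220703125, 98.0, 448.8999938964844, 209.5]
[365.3999938964844, 335.6000061035156, 369.6000061035156, 285.6000061035156]
[364.3999938964844, 135.39999389648438, 264.3999938964844, 135.89999389648438]
cam [ 0.54549138 -0.12564885  0.28188437]
```

>>> servo_tool --moves '[{"delta_pos": [-0.0063, 0.0025, 0], "delta_rot": [0, 0, 0], "claw": -0.9}, {"delta_pos": [0, 0, 0.04], "delta_rot": [0, 0, 0], "claw": -0.9}, {"delta_pos": [0, 0, 0.03], "delta_rot": [0, 0, 0], "claw": -0.9}, {"delta_pos": [0, 0, 0.01], "delta_rot": [0, 0, 0], "claw": -0.9}, {"delta_pos": [0, 0, 0], "delta_rot": [0, 0, 0], "claw": -0.9}, {"delta_pos": [0, 0, 0], "delta_rot": [0, 0, 0], "claw": -0.9}]'

```text
time: 15.18
position: [0.5856, -0.2155, 0.0608]
eef_rot: [179.9, 0.2, 93.7]
wrist_force: [0.6, 0.1, -1.3]
width: 0.175
```

>>> servo_tool --moves '[{"delta_pos": [0, 0, 0.005], "delta_rot": [0, 0, 0], "claw": -0.9}, {"delta_pos": [0, 0, 0.005], "delta_rot": [0, 0, 0], "claw": -0.9}, {"delta_pos": [0, 0, 0], "delta_rot": [0, 0, 0], "claw": -0.9}]'

```text
time: 15.55
position: [0.584, -0.2148, 0.0489]
eef_rot: [-179.9, 0.0, 93.7]
wrist_force: [-0.4, -0.3, -2.2]
width: 0.175
```

>>> servo_tool --moves '[{"delta_pos": [0, 0, 0.003], "delta_rot": [0, 0, 0], "claw": -0.9}, {"delta_pos": [0, 0, 0.003], "delta_rot": [0, 0, 0], "claw": -0.9}, {"delta_pos": [0, 0, 0], "delta_rot": [0, 0, 0], "claw": -0.9}]'

```text
time: 15.92
position: [0.5841, -0.2148, 0.0429]
eef_rot: [-179.9, 0.0, 93.7]
wrist_force: [-0.2, 0.6, -2.1]
width: 0.172
```

>>> servo_tool --moves '[{"delta_pos": [0, 0, 0.003], "delta_rot": [0, 0, 0], "claw": -0.9}, {"delta_pos": [0, 0, 0], "delta_rot": [0, 0, 0], "claw": -0.9}]'

```text
time: 16.18
position: [0.5842, -0.2149, 0.04]
eef_rot: [-179.9, 0.1, 93.7]
wrist_force: [-0.1, 0.4, -2.1]
width: 0.175
```

>>> servo_tool --moves '[{"delta_pos": [0, 0, 0.002], "delta_rot": [0, 0, 0], "claw": -0.9}, {"delta_pos": [0, 0, 0.002], "delta_rot": [0, 0, 0], "claw": -0.9}, {"delta_pos": [0, 0, 0], "delta_rot": [0, 0, 0], "claw": -0.9}]'

```text
time: 16.55
position: [0.5846, -0.2151, 0.0382]
eef_rot: [180.0, 0.1, 93.7]
wrist_force: [-3.2, 0.3, 6.7]
width: 0.172
```

>>> servo_tool --moves '[{"delta_pos": [0, 0, 0.002], "delta_rot": [0, 0, 0], "claw": -0.9}, {"delta_pos": [0, 0, 0.001], "delta_rot": [0, 0, 0], "claw": -0.9}, {"delta_pos": [0, 0, 0], "delta_rot": [0, 0, 0], "claw": -0.9}]'

```text
time: 16.92
position: [0.5847, -0.2151, 0.0381]
eef_rot: [179.9, 0.2, 93.7]
wrist_force: [-7.0, 3.7, 20.4]
width: 0.176
```

>>> servo_tool --moves '[{"delta_pos": [0, 0, -0.004], "delta_rot": [0, 0, 0], "claw": -0.9}, {"delta_pos": [0, 0, 0], "delta_rot": [0, 0, 0], "claw": -0.9}]'

```text
time: 17.18
position: [0.5849, -0.2152, 0.0381]
eef_rot: [180.0, 0.1, 93.7]
wrist_force: [-0.3, 0.2, 5.4]
width: 0.177
```

>>> servo_tool --moves '[{"delta_pos": [0, 0, 0], "delta_rot": [0, 0, 0], "claw": -0.3}, {"delta_pos": [0, 0, 0], "delta_rot": [0, 0, 0], "claw": -0.2}, {"delta_pos": [0, 0, 0], "delta_rot": [0, 0, 0], "claw": -0.2}, {"delta_pos": [0, 0, -0.02], "delta_rot": [0, 0, 0], "claw": -0.2}, {"delta_pos": [0, 0, -0.04], "delta_rot": [0, 0, 0], "claw": -0.2}, {"delta_pos": [0, 0, -0.05], "delta_rot": [0, 0, 0], "claw": -0.5}, {"delta_pos": [0, 0, 0], "delta_rot": [0, 0, 0], "claw": -1}]'

```text
time: 18.05
position: [0.5874, -0.2163, 0.152]
eef_rot: [179.6, 0.3, 93.7]
wrist_force: [0.6, 0.3, -0.6]
width: 0.048
```

```bash
python3 - <<'E'
from fit import *
print(state()['position'])
w=snap('wrist','w11.png');s=snap('side','s11.png');t=snap('top','t11.png')
pb=[.5837,-.2093,.0653]
def seat(h=.004,dz=0): return pts(pb,[[-.089,.096,.064+h+dz],[.089,.096,.064+h+dz],[.089,-.096,.064+h+dz],[-.089,-.096,.064+h+dz]])
ims=[]
for c,f in((w,'w11'),(s,'s11')):
    print(f,proj(c,seat()).round(0).tolist(),'bar',proj(c,pts(pb,[[-.008,.052,.101],[.008,.052,.101],[.008,-.052,.101],[-.008,-.052,.101]])).round(0).tolist())
    print(' +9mm',proj(c,seat(dz=.009)).round(0).tolist())
o=np.zeros((600,800,3),np.uint8)
o[:300,:480]=cv2.resize(cv2.imread('pics/w11.png'),(480,300))
k=cv2.resize(cv2.imread('pics/s11.png')[210:300,310:410],None,fx=3.3,fy=3.3,interpolation=cv2.INTER_CUBIC);o[302:302+297,:330]=k[:297]
k=cv2.resize(cv2.imread('pics/t11.png')[160:240,330:445],None,fx=4,fy=3.7,interpolation=cv2.INTER_CUBIC);o[302:302+296,335:795]=k[:296]
cv2.imwrite('pics/c11.png',o)
E
```

```text
[ 0.58741299 -0.21625122  0.15195762]
w11 [[196.0, 70.0], [423.0, 70.0], [401.0, 280.0], [221.0, 282.0]] bar [[299.0, 132.0], [321.0, 132.0], [320.0, 258.0], [301.0, 258.0]]
 +9mm [[191.0, 69.0], [427.0, 69.0], [403.0, 286.0], [218.0, 287.0]]
s11 [[319.0, 234.0], [369.0, 218.0], [399.0, 257.0], [346.0, 276.0]] bar [[349.0, 228.0], [353.0, 226.0], [369.0, 248.0], [365.0, 249.0]]
 +9mm [[319.0, 232.0], [369.0, 216.0], [400.0, 255.0], [346.0, 274.0]]
```

View pics/c11.png

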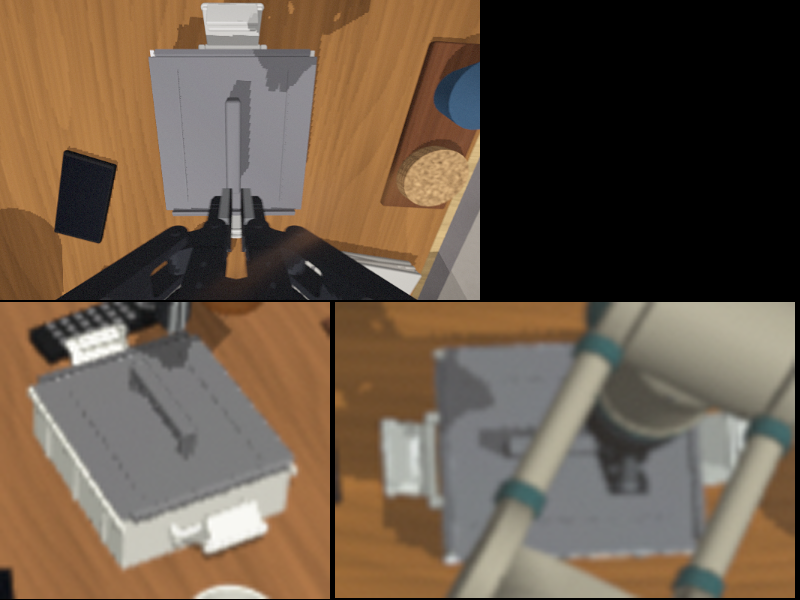

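The lid is flat on the rim all round in all three views: its corners are within 4 px of the seated prediction, and contact came at the expected seated height. Next is clip_a. With the fingers shut I'll move out beyond the +y end, go down, then push in and up along the arc.

>>> servo_tool --moves '[{"delta_pos": [0.0448, -0.001, 0], "delta_rot": [0, 0, 0], "claw": -1}, {"delta_pos": [0.0448, -0.001, 0], "delta_rot": [0, 0, 0], "claw": -1}, {"delta_pos": [0.0448, -0.001, 0], "delta_rot": [0, 0, 0], "claw": -1}, {"delta_pos": [0.0448, 0, 0], "delta_rot": [0, 0, 0], "claw": -1}, {"delta_pos": [0, 0, 0.04], "delta_rot": [0, 0, 0], "claw": -1}, {"delta_pos": [0, 0, 0.045], "delta_rot": [0, 0, 0], "claw": -1}, {"delta_pos": [0, 0, 0.04], "delta_rot": [0, 0, 0], "claw": -1}, {"delta_pos": [0, 0, 0.014], "delta_rot": [0, 0, 0], "claw": -1}, {"delta_pos": [0, 0, 0], "delta_rot": [0, 0, 0], "claw": -1}]'

```text
time: 19.32
position: [0.5687, -0.0363, 0.0068]
eef_rot: [-179.8, 0.0, 93.7]
wrist_force: [0.9, 0.3, 0.6]
width: -0.0
```

```bash
cat > bf.py <<'E'
from fit import *
pb=np.array([.5837,-.2093,.0653])
def tobox(p):
    d=np.array(p)[:2]-pb[:2]; c,s=np.cos(pb[2]),np.sin(pb[2]); return np.round([c*d[0]+s*d[1],-s*d[0]+c*d[1],p[2]+.039],4)
if __name__=='__main__':
    s=state(); print(tobox(s['position']),s['eef_rot'],s['wrist_force'])
E
python3 bf.py
```

```text
[-0.0036  0.1736  0.0458] [-1.79788763e+02  2.64969150e-02  9.36979422e+01] [0.94474741 0.29856058 0.63806334]
```

>>> servo_tool --moves '[{"delta_pos": [-0.011, 0, 0], "delta_rot": [0, 0, 0], "claw": -1}, {"delta_pos": [-0.01, 0, 0], "delta_rot": [0, 0, 0], "claw": -1}, {"delta_pos": [-0.004, 0, -0.003], "delta_rot": [0, 0, 0], "claw": -1}, {"delta_pos": [-0.004, 0, -0.003], "delta_rot": [0, 0, 0], "claw": -1}, {"delta_pos": [-0.004, 0, -0.002], "delta_rot": [0, 0, 0], "claw": -1}, {"delta_pos": [-0.004, 0, -0.002], "delta_rot": [0, 0, 0], "claw": -1}, {"delta_pos": [0, 0, 0], "delta_rot": [0, 0, 0], "claw": -1}]'

```text
time: 20.2
position: [0.5722, -0.0741, 0.0183]
eef_rot: [-180.0, 0.1, 93.7]
wrist_force: [0.9, 0.1, -0.6]
width: -0.0
```

```bash
python3 bf.py
```

```text
[-0.0026  0.1357  0.0573] [-1.79976372e+02  1.07921609e-01  9.36809887e+01] [ 0.87278968  0.0600486  -0.55249167]
```

>>> servo_tool --moves '[{"delta_pos": [-0.004, 0, -0.001], "delta_rot": [0, 0, 0], "claw": -1}, {"delta_pos": [-0.004, 0, -0.001], "delta_rot": [0, 0, 0], "claw": -1}, {"delta_pos": [-0.003, 0, -0.0005], "delta_rot": [0, 0, 0], "claw": -1}, {"delta_pos": [0, 0, 0], "delta_rot": [0, 0, 0], "claw": -1}]'

```text
time: 20.7
position: [0.5727, -0.0838, 0.0207]
eef_rot: [-180.0, 0.0, 93.7]
wrist_force: [0.3, 1.0, 0.9]
width: 0.0
```

```bash
python3 bf.py
```

```text
[-0.0027  0.126   0.0597] [-1.79950973e+02  4.74983838e-02  9.37365971e+01] [0.31273275 0.9811013  0.8543534 ]
```

>>> servo_tool --moves '[{"delta_pos": [-0.003, 0, 0], "delta_rot": [0, 0, 0], "claw": -1}, {"delta_pos": [-0.003, 0, 0], "delta_rot": [0, 0, 0], "claw": -1}, {"delta_pos": [0, 0, 0], "delta_rot": [0, 0, 0], "claw": -1}]'

```text
time: 21.08
position: [0.5726, -0.0846, 0.0207]
eef_rot: [-179.9, -0.5, 93.5]
wrist_force: [0.9, 16.9, 4.5]
width: -0.002
```

```bash
python3 - <<'E'
from bf import *
s=state(); print(tobox(s['position']),s['wrist_force'])
w=snap('wrist','w12.png');snap('side','s12.png')
g=cv2.imread('pics/w12.png')
for th in(0,.1,.2,.3,.6):
    y=.104+.0465*np.sin(th+.151);z=.029+.0465*np.cos(th+.151)
    print(th,proj(w,pts(pb,[[-.032,y,z],[.032,y,z]])).round(0).tolist(),proj(load('s12'),pts(pb,[[-.032,y,z],[.032,y,z]])).round(0).tolist())
g=g.mean(-1)
for col in(260,275,360,375): print(col,[int(v) for v in g[100:260:4,col]])
E
```

```text
[-0.0029  0.1252  0.0597] [ 0.92454326 16.93180645  4.54311096]
0 [[255.0, 309.0], [386.0, 309.0]] [[333.0, 224.0], [351.0, 219.0]]
0.1 [[255.0, 300.0], [387.0, 299.0]] [[332.0, 224.0], [350.0, 218.0]]
0.2 [[255.0, 290.0], [387.0, 290.0]] [[332.0, 223.0], [350.0, 218.0]]
0.3 [[255.0, 281.0], [386.0, 280.0]] [[331.0, 223.0], [349.0, 217.0]]
0.6 [[256.0, 252.0], [385.0, 251.0]] [[330.0, 223.0], [347.0, 217.0]]
260 [76, 111, 146, 141, 142, 140, 142, 139, 140, 139, 142, 140, 140, 140, 137, 139, 137, 134, 137, 136, 135, 132, 134, 136, 135, 134, 97, 96, 99, 97, 102, 96, 103, 103, 101, 104, 104, 104, 100, 103]
275 [51, 48, 48, 50, 48, 50, 52, 54, 54, 51, 49, 53, 51, 56, 41, 130, 132, 134, 133, 140, 143, 141, 141, 140, 139, 142, 99, 101, 107, 106, 106, 105, 104, 105, 105, 104, 103, 106, 101, 108]
360 [40, 123, 122, 121, 122, 28, 37, 121, 121, 122, 122, 37, 31, 103, 102, 106, 106, 105, 105, 103, 105, 106, 106, 104, 104, 105, 106, 106, 104, 103, 104, 104, 103, 101, 102, 103, 102, 98, 96, 96]
375 [37, 43, 42, 42, 41, 35, 36, 41, 36, 39, 36, 32, 31, 99, 104, 101, 97, 99, 98, 127, 98, 97, 96, 100, 96, 96, 94, 98, 97, 97, 96, 96, 100, 98, 99, 100, 97, 103, 101, 99]
```

>>> servo_tool --moves '[{"delta_pos": [-0.002, 0, 0], "delta_rot": [0, 0, 0], "claw": -1}, {"delta_pos": [0, 0, 0], "delta_rot": [0, 0, 0], "claw": -1}]'

```text
time: 21.42
position: [0.5726, -0.0846, 0.0207]
eef_rot: [-179.9, -0.7, 93.5]
wrist_force: [0.6, 21.6, 7.2]
width: -0.006
```

>>> servo_tool --moves '[{"delta_pos": [0.012, 0, 0], "delta_rot": [0, 0, 0], "claw": -1}, {"delta_pos": [0.02, 0, 0], "delta_rot": [0, 0, 0], "claw": -1}, {"delta_pos": [0, 0, -0.05], "delta_rot": [0, 0, 0], "claw": -1}, {"delta_pos": [0, 0, -0.06], "delta_rot": [0, 0, 0], "claw": -1}, {"delta_pos": [-0.04, 0, -0.03], "delta_rot": [0, 0, 0], "claw": -1}, {"delta_pos": [-0.05, 0, 0], "delta_rot": [0, 0, 0], "claw": -1}, {"delta_pos": [-0.05, 0, 0], "delta_rot": [0, 0, 0], "claw": -1}, {"delta_pos": [0, 0, 0], "delta_rot": [0, 0, 0], "claw": -1}]'

```text
time: 22.42
position: [0.5804, -0.2036, 0.1603]
eef_rot: [-179.9, 0.2, 93.5]
wrist_force: [0.1, 0.8, -0.3]
width: -0.0
```

```bash
python3 - <<'E'
from bf import *
s=state(); print(tobox(s['position']),s['position'],s['wrist_force'])
w=snap('wrist','w13.png');g=cv2.imread('pics/w13.png').mean(-1)
for th in(0,.1,.2,.3,.6):
    y=.104+.0465*np.sin(th+.151);z=.029+.0465*np.cos(th+.151)
    print(th,'outer edge',proj(w,pts(pb,[[-.032,y+.004,z],[.032,y+.004,z]])).round(0).tolist())
a=proj(w,pts(pb,[[0,.111,.075]]))[0];print(a)
i=cv2.imread('pics/w13.png',0);l=cv2.createLineSegmentDetector().detect(i)[0].reshape(-1,4)
for q in l:
    if abs(q[1]-q[3])<5 and abs(q[0]-q[2])>30 and abs(q[1]-a[1])<60 and abs(q[0]-a[0])<130: print(q.round(0).tolist())
e=proj(w,pts(pb,[[.02,.111,.075]]))[0].astype(int)
print([int(v) for v in g[max(0,e[1]-60):e[1]+60:3,e[0]]],e)
E
```

```text
[-0.0029  0.0059  0.1993] [ 0.58039834 -0.203555    0.16028985] [ 0.07696953  0.76798896 -0.3246072 ]
0 outer edge [[277.0, 63.0], [359.0, 62.0]]
0.1 outer edge [[277.0, 57.0], [359.0, 56.0]]
0.2 outer edge [[277.0, 50.0], [359.0, 50.0]]
0.3 outer edge [[277.0, 45.0], [359.0, 44.0]]
0.6 outer edge [[277.0, 30.0], [358.0, 29.0]]
[317.70301377  68.07926902]
[358.0, 62.0, 281.0, 63.0]
[288.0, 103.0, 348.0, 103.0]
[268.0, 40.0, 301.0, 42.0]
[272.0, 83.0, 241.0, 84.0]
[338.0, 72.0, 288.0, 71.0]
[326.0, 17.0, 359.0, 19.0]
[296.0, 69.0, 338.0, 70.0]
[284.0, 94.0, 223.0, 94.0]
[108, 114, 119, 116, 90, 84, 86, 87, 82, 87, 87, 91, 86, 85, 87, 86, 84, 88, 103, 179, 182, 168, 202, 201, 231, 230, 230, 229, 230, 229, 229, 231, 191, 140, 141, 138, 142, 141, 143, 142] [343  67]
```

The outer edge of clip_a lies at row 62–63, exactly where 0 rad predicts, so it is shut. Before going to the other end I'll check the mug's clearance.

```bash
python3 - <<'E'
from bf import *
t=load('top0'); m=atz(t,[[469,217]],.09)[0]; print('mug',m,tobox(m)); m=atz(t,[[488,217]],.05)[0]; print('handle',tobox(m))
E
```

```text
mug [ 0.5315684  -0.45484201  0.09      ] [-0.068  -0.2416  0.129 ]
handle [-0.0673 -0.3164  0.089 ]
```

>>> servo_tool --moves '[{"delta_pos": [-0.042, 0.001, 0], "delta_rot": [0, 0, 0], "claw": -1}, {"delta_pos": [-0.042, 0.001, 0], "delta_rot": [0, 0, 0], "claw": -1}, {"delta_pos": [-0.042, 0.002, 0], "delta_rot": [0, 0, 0], "claw": -1}, {"delta_pos": [-0.042, 0.002, 0], "delta_rot": [0, 0, 0], "claw": -1}, {"delta_pos": [-0.028, 0.002, 0], "delta_rot": [0, 0, 0], "claw": -1}, {"delta_pos": [0, 0, 0], "delta_rot": [0, 0, 0], "claw": -1}]'

```text
time: 23.22
position: [0.6011, -0.3953, 0.16]
eef_rot: [-179.9, 0.0, 93.6]
wrist_force: [-0.8, 0.9, 1.1]
width: 0.001
```

```bash
python3 bf.py
```

```text
[ 0.0053 -0.1867  0.199 ] [-1.79907503e+02  3.57184997e-02  9.36441021e+01] [-0.75911518  0.86522423  1.08968095]
```

>>> servo_tool --moves '[{"delta_pos": [0, 0, 0.05], "delta_rot": [0, 0, 0], "claw": -1}, {"delta_pos": [0, 0, 0.05], "delta_rot": [0, 0, 0], "claw": -1}, {"delta_pos": [0, 0, 0.045], "delta_rot": [0, 0, 0], "claw": -1}, {"delta_pos": [0, 0, 0.02], "delta_rot": [0, 0, 0], "claw": -1}, {"delta_pos": [0, 0, 0], "delta_rot": [0, 0, 0], "claw": -1}]'

```text
time: 23.85
position: [0.5998, -0.3915, -0.006]
eef_rot: [-179.7, -0.2, 93.8]
wrist_force: [-0.4, -0.8, 0.1]
width: -0.002
```

>>> servo_tool --moves '[{"delta_pos": [0.013, 0, 0], "delta_rot": [0, 0, 0], "claw": -1}, {"delta_pos": [0.012, 0, 0], "delta_rot": [0, 0, 0], "claw": -1}, {"delta_pos": [0.0025, 0, -0.004], "delta_rot": [0, 0, 0], "claw": -1}, {"delta_pos": [0.0025, 0, -0.004], "delta_rot": [0, 0, 0], "claw": -1}, {"delta_pos": [0.003, 0, -0.0035], "delta_rot": [0, 0, 0], "claw": -1}, {"delta_pos": [0.003, 0, -0.0035], "delta_rot": [0, 0, 0], "claw": -1}, {"delta_pos": [0, 0, 0], "delta_rot": [0, 0, 0], "claw": -1}]'

```text
time: 24.72
position: [0.5988, -0.3592, 0.0115]
eef_rot: [-180.0, 0.1, 93.7]
wrist_force: [-0.4, -1.1, 0.7]
width: -0.0
```

```bash
python3 bf.py
```

```text
[ 0.0053 -0.1506  0.0505] [-1.79991778e+02  8.39125163e-02  9.36989131e+01] [-0.3659314  -1.07769319  0.68173219]
```

>>> servo_tool --moves '[{"delta_pos": [0.004, 0, -0.003], "delta_rot": [0, 0, 0], "claw": -1}, {"delta_pos": [0.0035, 0, -0.0025], "delta_rot": [0, 0, 0], "claw": -1}, {"delta_pos": [0.004, 0, -0.002], "delta_rot": [0, 0, 0], "claw": -1}, {"delta_pos": [0.0045, 0, -0.002], "delta_rot": [0, 0, 0], "claw": -1}, {"delta_pos": [0.0045, 0, -0.001], "delta_rot": [0, 0, 0], "claw": -1}, {"delta_pos": [0.0045, 0, -0.001], "delta_rot": [0, 0, 0], "claw": -1}, {"delta_pos": [0.003, 0, 0], "delta_rot": [0, 0, 0], "claw": -1}, {"delta_pos": [0, 0, 0], "delta_rot": [0, 0, 0], "claw": -1}]'

```text
time: 25.72
position: [0.5972, -0.3349, 0.023]
eef_rot: [180.0, 0.5, 93.8]
wrist_force: [-0.0, -9.7, -0.8]
width: -0.001
```

```bash
python3 bf.py
```

```text
[ 0.0053 -0.1263  0.062 ] [179.98607658   0.46529935  93.76461972] [-0.0343238  -9.67504958 -0.84190781]
```

>>> servo_tool --moves '[{"delta_pos": [0.003, 0, 0], "delta_rot": [0, 0, 0], "claw": -1}, {"delta_pos": [0.001, 0, 0], "delta_rot": [0, 0, 0], "claw": -1}, {"delta_pos": [0, 0, 0], "delta_rot": [0, 0, 0], "claw": -1}]'

```text
time: 26.1
position: [0.5973, -0.3349, 0.0231]
eef_rot: [179.9, 0.8, 93.8]
wrist_force: [0.2, -18.0, -3.0]
width: -0.004
```

```bash
python3 bf.py
```

```text
[ 0.0054 -0.1262  0.0621] [179.93894412   0.82068838  93.79154527] [  0.21524578 -17.95907486  -3.01337878]
```

>>> servo_tool --moves '[{"delta_pos": [-0.012, 0, 0], "delta_rot": [0, 0, 0], "claw": -1}, {"delta_pos": [-0.022, 0, 0], "delta_rot": [0, 0, 0], "claw": -1}, {"delta_pos": [0, 0, -0.05], "delta_rot": [0, 0, 0], "claw": -1}, {"delta_pos": [0, 0, -0.06], "delta_rot": [0, 0, 0], "claw": -1}, {"delta_pos": [-0.03, 0, -0.04], "delta_rot": [0, 0, 0], "claw": -1}, {"delta_pos": [-0.02, 0, 0], "delta_rot": [0, 0, 0], "claw": -1}, {"delta_pos": [0, 0, 0], "delta_rot": [0, 0, 0], "claw": -1}]'

```text
time: 26.98
position: [0.6013, -0.4117, 0.1708]
eef_rot: [-179.9, -0.1, 93.6]
wrist_force: [-0.6, 0.2, -0.3]
width: -0.003
```

```bash
python3 - <<'E'
from bf import *
s=state(); print(tobox(s['position']),s['wrist_force'])
def lines(f,pt,dr=60,dc=130):
    i=cv2.imread(f'pics/{f}.png',0);l=cv2.createLineSegmentDetector().detect(i)[0].reshape(-1,4)
    for q in l:
        if abs(q[1]-q[3])<6 and abs(q[0]-q[2])>25 and abs(q[1]-pt[1])<dr and abs(q[0]-pt[0])<dc: print('  ',q.round(0).tolist())
w=snap('wrist','w14.png');snap('side','s14.png');snap('top','t14.png')
for th in(0,.1,.2,.3,.6,1):
    y=-.104-.0465*np.sin(th+.151);z=.029+.0465*np.cos(th+.151)
    print(th,'outer edge',proj(w,pts(pb,[[-.032,y-.004,z],[.032,y-.004,z]])).round(0).tolist())
lines('w14',proj(w,pts(pb,[[0,-.111,.075]]))[0],45)
# lid level: side image plate corners + bar vs. prediction, from s14 ; compare lid region with s11
a=cv2.imread('pics/s11.png',0).astype(float)[205:305,305:415];b=cv2.imread('pics/s14.png',0).astype(float)[205:305,305:415]
m=cv2.absdiff(a,b)>30; ys,xs=np.nonzero(m); print('side diff',m.sum(), (xs.min()+305,xs.max()+305,ys.min()+205,ys.max()+205) if m.any() else '')
t0=cv2.imread('pics/top0.png').astype(float);t=cv2.imread('pics/t14.png').astype(float)
for n,(u,v) in dict(remote=(320,190),glasses=(177,204),mug=(470,217),candle=(320,142),diary=(207,257),phone=(426,275)).items():
    p=np.float32(t0[v-26:v+26,u-20:u+20].mean(-1));q=np.float32(t[v-26:v+26,u-20:u+20].mean(-1)); print(n,np.round(cv2.phaseCorrelate(p,q),2))
E
```

```text
[ 0.0044 -0.2031  0.2098] [-0.62106854  0.18884442 -0.29047838]
0 outer edge [[271.0, 92.0], [348.0, 92.0]]
0.1 outer edge [[272.0, 98.0], [347.0, 97.0]]
0.2 outer edge [[272.0, 103.0], [347.0, 103.0]]
0.3 outer edge [[273.0, 108.0], [347.0, 108.0]]
0.6 outer edge [[274.0, 121.0], [345.0, 121.0]]
1 outer edge [[277.0, 132.0], [344.0, 131.0]]
   [338.0, 50.0, 278.0, 50.0]
   [274.0, 91.0, 344.0, 91.0]
   [404.0, 71.0, 356.0, 70.0]
   [243.0, 57.0, 276.0, 59.0]
   [276.0, 62.0, 217.0, 62.0]
   [343.0, 84.0, 274.0, 84.0]
   [281.0, 82.0, 337.0, 82.0]
   [354.0, 64.0, 404.0, 64.0]
side diff 2539 (np.int64(323), np.int64(414), np.int64(205), np.int64(287))Traceback (most recent call last):
  File "<stdin>", line 17, in <module>
    return _wrapfunc(a, 'round', decimals=decimals, out=out)
    return _wrapit(obj, method, *args, **kwds)
    conv = _array_converter(obj)
ValueError: setting an array element with a sequence. The requested array has an inhomogeneous shape after 1 dimensions. The detected shape was (2,) + inhomogeneous part.
```

Clip_b's outer edge is at row 91, where 0 rad predicts 92, so it is shut too. One last numeric check of lid level and bystanders, then I'll hand in.

```bash
python3 - <<'E'
from bf import *
for f in('w13','w14'):
    c=load(f); print(f,'plate edges pred',proj(c,pts(pb,[[-.089,.096,.068],[.089,.096,.068],[.089,-.096,.068],[-.089,-.096,.068]])).round(0).tolist())
    i=cv2.imread(f'pics/{f}.png',0)
    for q in cv2.createLineSegmentDetector().detect(i)[0].reshape(-1,4):
        if np.hypot(q[0]-q[2],q[1]-q[3])>55 and 170<min(q[0],q[2]) and max(q[0],q[2])<450: print('  ',q.round(0).tolist())
t0=cv2.imread('pics/top0.png').astype(np.float32).mean(-1);t=cv2.imread('pics/t14.png').astype(np.float32).mean(-1)
for n,(u,v) in dict(remote=(320,190),glasses=(177,204),mug=(470,217),candle=(320,142),diary=(207,257),phone=(426,275)).items():
    s,r=cv2.phaseCorrelate(t0[v-26:v+26,u-20:u+20].copy(),t[v-26:v+26,u-20:u+20].copy()); print(n,np.round(s,2),round(r,2))
E
```

```text
w13 plate edges pred [[210.0, 89.0], [426.0, 88.0], [405.0, 287.0], [232.0, 288.0]]
   [358.0, 62.0, 281.0, 63.0]
   [288.0, 103.0, 348.0, 103.0]
   [411.0, 224.0, 425.0, 94.0]
   [218.0, 152.0, 232.0, 286.0]
   [327.0, 248.0, 327.0, 153.0]
   [309.0, 248.0, 308.0, 161.0]
   [311.0, 154.0, 312.0, 248.0]
   [284.0, 94.0, 223.0, 94.0]
w14 plate edges pred [[165.0, -264.0], [448.0, -266.0], [415.0, 67.0], [203.0, 68.0]]
   [338.0, 50.0, 278.0, 50.0]
   [381.0, 182.0, 356.0, 281.0]
   [392.0, 179.0, 355.0, 301.0]
   [274.0, 91.0, 344.0, 91.0]
   [359.0, 278.0, 388.0, 183.0]
   [377.0, 296.0, 410.0, 199.0]
   [416.0, 201.0, 383.0, 298.0]
   [435.0, 205.0, 400.0, 301.0]
   [394.0, 300.0, 429.0, 203.0]
   [412.0, 302.0, 448.0, 207.0]
   [276.0, 62.0, 217.0, 62.0]
   [197.0, 1.0, 204.0, 61.0]
   [343.0, 84.0, 274.0, 84.0]
   [281.0, 82.0, 337.0, 82.0]
remote [ 0.01 -0.04] 0.7
glasses [ 0.5  -0.18] 0.48
mug [0.28 0.25] 0.41
candle [ 0.   -0.08] 0.9
diary [ 0.17 -0.57] 0.54
phone [-0.38  1.49] 0.34
```

```bash
python3 -c "
from station import *
print(state()['time'],hand_in())"
```

```text
the job is handed in; nothing more can be done
27.125 None
```

The games box is packed and handed in at 27.1 s: the domino case is in the box, the lid is on and both clips are snapped shut. No verdict was reported.

**What went wrong on the way**
- **Tool length:** the fingers end about 39 mm short of the reported TCP, which contradicts the interface text. My first grasp closed above the case without touching it. Pixel depths and a force-free descent below z = 0 confirmed the offset, and I used it for the rest of the job.
- **Placing the case:** the finger linkage pressed on the box's −x rim with about 20 N. I lifted, shifted 8 mm towards +x and placed the case about 2 mm above the floor before letting go.

**Last checks**
- **Case:** it was flat in the free lane when I last saw it, before the lid went on.
- **Lid:** it met the rim at a reported z of 0.038 m, against 0.036–0.040 m expected. Its side edges were within about 1 px of the seated, level prediction.
- **Clips:** both stopped at their ends under 18–22 N, and their outer edges lie within 1 px of the 0 rad prediction.
- **Bystanders:** the shift in the top picture was under 1 px for all except the phone. It showed 1.5 px (about 5 mm) with a weak match, probably from the arm's shadow, and it was never approached.
- **Not checked by eye:** I had used all 12 views by then, so the clips and the final lid position were checked only numerically.

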